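Load mould inserts on a vise pallet and send it off at the keypad

ROBOT

A 7-joint arm with a two-finger parallel gripper is mounted at the origin on the work surface. World frame = base frame: x ahead of the robot, y to its left, z up, the work surface at z = 0. Lengths are in m, angles in rad, forces in N, time in s.
With the tool pointing down it reaches from about 0.4 to 0.875 m from the base axis. Payload 4.4 kg.
Tool frame: the origin (TCP) lies midway between the tips of the shut fingers; the grasp point (between the pads) lies 19 mm behind it; x points along the fingers, z is the direction in which the jaws open and shut, and the axes are right-handed (so a half turn about x gives the same grasp; the last joint's range is limited). The gripper opens to 85 mm and grips with 20 to 120 N. Pads are 22 mm wide; open, the fingers measure 114 mm over their backs; the gripper's body (76 mm by 85 mm) begins 54 mm behind the grasp point. The pads swing forward as they close: fully open they stand 13 mm farther back than shut.
Start: joints at [-1.207, 0.628, 0.038, 1.517, -0.027, 0.996, -0.02], TCP at [0.271, 0.591, 0.231] pointing down, gripper open.
Joint ranges: [-3.06, 3.06], [-0.37, 2.12], [-1.25, 1.32], [0.18, 2.47], [-1.1, 4.24], [0.23, 1.98], [-2.94, 2.94]. Speed limits (rad/s): [2.57, 2.57, 3.14, 3.14, 3.14, 3.14, 3.14].

INTERFACE

Orientations are given as a unit quaternion [w, x, y, z].
In Python, from bench import sensors, get_image, get_calibration, job gives the robot as it stands.
- The arm moves only by the shell command python3 -m crank 'ROWS'. ROWS is JSON, a list of rows, each a list of 3 entries, a list of its own where there are three numbers: the shift along the tool's x, y, z in cm, then the turn, a rotation vector about the tool's x, y, z in degrees, then the finger opening in cm, from 0 to 8.54. A call has 1 to 10 rows; each row is the pose to reach, as a shift and turn from the pose measured when the call began, along the tool's axes at that moment; what a row does not reach only later rows make up. A row lasts 1/12 s, in which the tool goes at most 41.7 mm and 7.16 degrees, less where a joint would pass 70% of its speed; a pose out of reach is approached as far as the arm can. A call with a gripper value outside its range is refused whole. The fingers move at their own pace and stop on an object; the grip force is fixed at half the most. Time passes only in rows, so rows that repeat a pose let the fingers close. It gives the time, the measured TCP pose, the force and the opening at its end, in the units of the state.
- sensors.observe(): the state, without advancing time (a new reading comes with each control period).
- get_image(name): name is "scene" or "top" or "wrist"; returns the picture (384x512x3 uint8, red, green, blue); there is no depth.
- get_calibration(name): a dict with "K" (3x3 intrinsics, pixels), "extrinsics" (4x4, takes a point from world to camera coordinates). Camera axes: x right, y up, looking along -z (the intrinsics and any distortion apply to the point x, -y, -z); pixel columns grow to the right and rows downward; lengths in m; the calibration is good to about 2 mm. The wrist camera is an equidistant fisheye: a pixel r from the principal point sees the ray r / f radians off the axis. A picture is of the moment at which its call begins: read the wrist's pose just before it. get_calibration takes no time and is no camera call; for the wrist camera it gives the pose at the moment of the call.
- job.job_done(): hands the job in, once; it reports no verdict.
The state is a dict: "t": time; "joints": joint angles; "dq": joint speeds; "joint_torque": joint torques, N m; "tool_pos": TCP position; "tool_rot": TCP orientation; "force": force on the tool from outside, world axes, zero at the start; "moment": the same for the moment, N m; "finger_gap": finger opening in m.
Only numpy, scipy, OpenCV 4.12 (cv2) and the standard library are available. Lean on these libraries where they do the work, as an engineer would, in place of code of your own. Each camera call takes 0.05 s, during which the arm holds its last target.

TASK

Wake the panel with the white key before loading anything, then put every aluminium block that lies on the bench into a bay of the vise pallet, one to a bay and lengthwise in its middle, and tap each one down until the parallels under it no longer give. Then, with all blocks bedded down, press the keys one at a time in this order: blue, yellow, blue again, green, each right down and let go; a press counts only while all blocks are bedded, so if one gets knocked loose, bed it again and repeat the keys from the first blue. Never press the red abort key or two keys at once, and leave the mallet, the bottle and the micrometer where they are.

Things in the scene. Friction and masses are not known exactly. Their poses are not given: they have to be found in the camera images.
- pallet: Fixed steel pallet, 224 (x) x 190 (y) mm, turned a little about z; origin: centre of its underside, on the bench. Base top 20 mm up. Four vise bays, two rows by two columns: jaws along pallet x, 46 mm apart, tops 52 mm up; a 10 mm wall as high at pallet x = 0 parts the rows; outer ends open. Blocks in neighbouring columns stand 40 mm apart.
- bay_1 (a point): Where a block's centre lies when bedded right down in the middle of this bay, 54 mm above the bench; axes as the pallet's, block's long side along x. Two 78 mm parallels along x under it start 5 to 10 mm above their solid stop on a stiff slide without spring; they carry a block's weight but slide down under 8 to 12 N in all (block's weight included) and stay. On the stop their tops are 30 mm up.
- bay_2 (a point): Where a block's centre lies when bedded right down in the middle of this bay, 54 mm above the bench; axes as the pallet's, block's long side along x. Two 78 mm parallels along x under it start 5 to 10 mm above their solid stop on a stiff slide without spring; they carry a block's weight but slide down under 8 to 12 N in all (block's weight included) and stay. On the stop their tops are 30 mm up.
- bay_3 (a point): Where a block's centre lies when bedded right down in the middle of this bay, 54 mm above the bench; axes as the pallet's, block's long side along x. Two 78 mm parallels along x under it start 5 to 10 mm above their solid stop on a stiff slide without spring; they carry a block's weight but slide down under 8 to 12 N in all (block's weight included) and stay. On the stop their tops are 30 mm up.
- bay_4 (a point): Where a block's centre lies when bedded right down in the middle of this bay, 54 mm above the bench; axes as the pallet's, block's long side along x. Two 78 mm parallels along x under it start 5 to 10 mm above their solid stop on a stiff slide without spring; they carry a block's weight but slide down under 8 to 12 N in all (block's weight included) and stay. On the stop their tops are 30 mm up.
- insert_1_c (a point): Centre (half-way up) of a loose aluminium mould insert: a plain block 80 (its x) x 40 (its y) x 48 (its z, up) mm, about 0.3 to 0.55 kg, with three dark spots on top. May be absent. It starts upright on the blue mat, 3 mm thick. All inserts are alike and any of them may go in any bay, either way round.
- insert_2_c (a point): Centre (half-way up) of a loose aluminium mould insert: a plain block 80 (its x) x 40 (its y) x 48 (its z, up) mm, about 0.3 to 0.55 kg, with three dark spots on top. May be absent. It starts upright on the blue mat, 3 mm thick. All inserts are alike and any of them may go in any bay, either way round.
- insert_3_c (a point): Centre (half-way up) of a loose aluminium mould insert: a plain block 80 (its x) x 40 (its y) x 48 (its z, up) mm, about 0.3 to 0.55 kg, with three dark spots on top. May be absent. It starts upright on the blue mat, 3 mm thick. All inserts are alike and any of them may go in any bay, either way round.
- insert_4_c (a point): Centre (half-way up) of a loose aluminium mould insert: a plain block 80 (its x) x 40 (its y) x 48 (its z, up) mm, about 0.3 to 0.55 kg, with three dark spots on top. May be absent. It starts upright on the blue mat, 3 mm thick. All inserts are alike and any of them may go in any bay, either way round.
- panel: Fixed white operator panel, 200 x 200 mm, flat top 40 mm up, with a dark display strip along its +x side and five round keys, whose colours change places from start to start. Origin: centre of its underside.
- key_white_top (a point): Centre of the top face of the white spring key: a cap 30 mm across in a black collar 46 mm across and 12 mm high; the cap's top is 58 mm above the bench, and other keys' centres are at least 60 mm away. It is pressed straight down and springs back.
- key_white (a joint): Travel of the white key in m: 0 up, 0.006 fully down (takes 5 N; it starts to move at 1.5 N); it counts as pressed from about 0.004.
- key_blue_top (a point): Centre of the top face of the blue spring key: a cap 30 mm across in a black collar 46 mm across and 12 mm high; the cap's top is 58 mm above the bench, and other keys' centres are at least 60 mm away. It is pressed straight down and springs back.
- key_blue (a joint): Travel of the blue key in m: 0 up, 0.006 fully down (takes 5 N; it starts to move at 1.5 N); it counts as pressed from about 0.004.
- key_yellow_top (a point): Centre of the top face of the yellow spring key: a cap 30 mm across in a black collar 46 mm across and 12 mm high; the cap's top is 58 mm above the bench, and other keys' centres are at least 60 mm away. It is pressed straight down and springs back.
- key_yellow (a joint): Travel of the yellow key in m: 0 up, 0.006 fully down (takes 5 N; it starts to move at 1.5 N); it counts as pressed from about 0.004.
- key_green_top (a point): Centre of the top face of the green spring key: a cap 30 mm across in a black collar 46 mm across and 12 mm high; the cap's top is 58 mm above the bench, and other keys' centres are at least 60 mm away. It is pressed straight down and springs back.
- key_green (a joint): Travel of the green key in m: 0 up, 0.006 fully down (takes 5 N; it starts to move at 1.5 N); it counts as pressed from about 0.004.
- key_red_top (a point): Centre of the top face of the red spring key: a cap 30 mm across in a black collar 46 mm across and 12 mm high; the cap's top is 58 mm above the bench, and other keys' centres are at least 60 mm away. It is pressed straight down and springs back. This is the abort key: never press it.
- key_red (a joint): Travel of the red key in m: 0 up, 0.006 fully down (takes 5 N; it starts to move at 1.5 N); it counts as pressed from about 0.004.
- mallet: Bystander: loose mallet, 260 mm, lying on the bench beyond the pallet, not needed. Origin: its underside, mid-length.
- spray: Bystander: yellow bottle, 170 mm high, 64 mm across. Origin: centre of its underside.
- micrometer: Bystander: inside micrometer, 145 mm long and 18 mm high, lying between the pallet and the robot. Origin: its underside, near mid-length.
Mind the look-alikes: they are no part of the job. Leave any purple or turquoise look-alike of the part that bears insert_4_c alone.

How it is judged:
By the outcome, as a careful person would: the job done as asked, in the order asked, and still so for the second after the job is handed in, with the robot touching nothing.
Of insert_1, insert_2, insert_3, insert_4 only 3 to 4 are there at a start; the rules pass over those that are not, and their reading is None.
At some moment in a run one of insert_1, insert_2, insert_3, insert_4 may be knocked a few centimetres aside while the robot is not near it.
Once in a run the grip may slacken for a moment while it holds something.
It also fails if it takes over 210 s, if anything falls off the work surface, if the arm or the gripper's body presses on something with over 40 N, if the wrist force passes 120 N, or if a joint passes its speed limit or range.

## Working session

There is one attempt and no reset: what is moved stays moved. The work goes in short steps, Python scripts to look and compute and a shell command to move; the robot and the scene stay as the last step left them, time stands still between calls to the robot, and variables do not carry over. Pictures are saved under pics/ and viewed, and the job is handed in when it is done.

```bash
ls; mkdir -p pics; python3 - <<'E'
from bench import sensors,get_image,get_calibration
import cv2
print(sensors.observe())
for n in ["scene","top","wrist"]:
    c=get_calibration(n); print(n,c)
    cv2.imwrite(f"pics/{n}0.png",get_image(n)[:,:,::-1])
E
```

```text
pics
{'t': 0.0, 'joints': array([-1.20679746,  0.62933338,  0.03841663,  1.51837595, -0.02699381,
        0.99628617, -0.01998669]), 'dq': array([0.0009671 , 0.00059983, 0.0003093 , 0.00045899, 0.00107553,
       0.00145563, 0.0009486 ]), 'joint_torque': array([-4.58828654e-04, -5.63405550e+01,  1.22619331e+00, -1.93453985e+01,
        1.10767601e-02,  1.02163132e-02,  9.24133047e-06]), 'tool_pos': array([0.27054886, 0.59033198, 0.23039434]), 'tool_rot': array([ 0.59455791, -0.38224956,  0.59567446,  0.38152078]), 'force': array([-1.26210332,  1.21517005, -0.27901758]), 'moment': array([ 0.03903056, -0.02520554,  0.00185416]), 'finger_gap': 0.0853883733726702}
scene {'K': array([[495.86444138,   0.        , 260.38367924],
       [  0.        , 495.86444138, 186.058408  ],
       [  0.        ,   0.        ,   1.        ]]), 'extrinsics': array([[ 0.63757497,  0.77027956,  0.01294417, -0.41670708],
       [-0.48673795,  0.38974473,  0.78178335,  0.18927933],
       [ 0.59714682, -0.50474592,  0.62341578, -1.85739496],
       [ 0.        ,  0.        ,  0.        ,  1.        ]])}
top 
[... 243 characters left out ...]
[ 0.9948035 , -0.00281453,  0.10177462, -0.5645054 ],
       [-0.10173008,  0.01298664,  0.99472727, -1.13117265],
       [ 0.        ,  0.        ,  0.        ,  1.        ]])}
wrist {'K': array([[297.31863964,   0.        , 248.87979241],
       [  0.        , 297.31863964, 190.58580743],
       [  0.        ,   0.        ,   1.        ]]), 'extrinsics': array([[ 4.16792073e-01,  9.09001852e-01, -3.54369164e-05,
        -6.50354023e-01],
       [-8.74188737e-01,  4.00819009e-01, -2.74113434e-01,
         3.47412660e-02],
       [-2.49155415e-01,  1.14279285e-01,  9.61697366e-01,
        -3.77503016e-01],
       [ 0.00000000e+00,  0.00000000e+00,  0.00000000e+00,
         1.00000000e+00]])}
```

View pics/scene0.png

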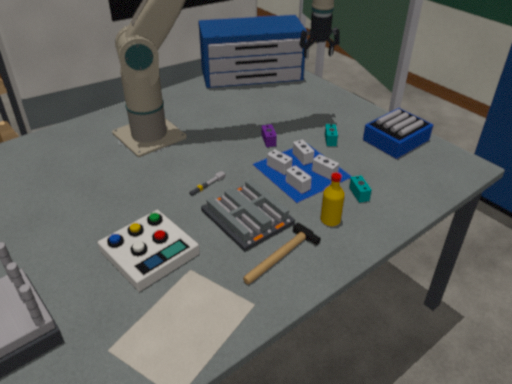

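View pics/top0.png

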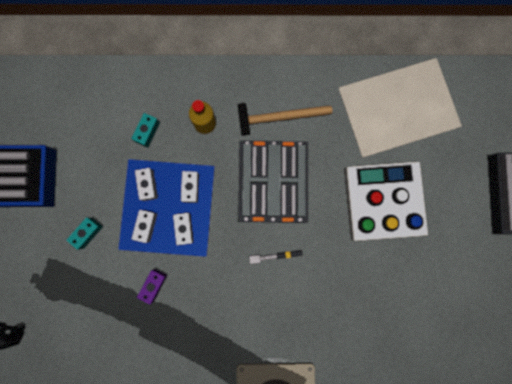

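View pics/wrist0.png

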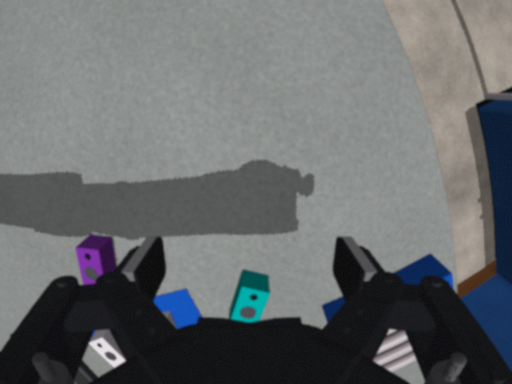

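```bash
cat > h.py <<'E'
import numpy as np, cv2
from bench import sensors,get_image,get_calibration
from scipy.spatial.transform import Rotation as R
def cam(name): 
    c=get_calibration(name); return c["K"],c["extrinsics"]
def ray(name,uv,ce=None):
    K,E=ce if ce else cam(name)
    x=(uv[0]-K[0,2])/K[0,0]; y=(uv[1]-K[1,2])/K[1,1]
    if name=="wrist":
        r=np.hypot(x,y); s=np.sin(r)/r if r>1e-9 else 1; d=np.array([x*s,-y*s,-np.cos(r)])
    else: d=np.array([x,-y,-1.])
    return -E[:3,:3].T@E[:3,3], E[:3,:3].T@d
def px2w(name,uv,z,ce=None):
    o,d=ray(name,uv,ce); return o+d*(z-o[2])/d[2]
def w2px(name,p,ce=None):
    K,E=ce if ce else cam(name)
    q=E[:3,:3]@np.asarray(p)+E[:3,3]; q=np.array([q[0],-q[1],-q[2]])
    if name=="wrist":
        r=np.hypot(q[0],q[1]); t=np.arctan2(r,q[2]); m=q[:2]/r*t
    else: m=q[:2]/q[2]
    return K[0,0]*m[0]+K[0,2],K[1,1]*m[1]+K[1,2]
def tool():
    s=sensors.observe(); w,x,y,z=s["tool_rot"]; return s,s["tool_pos"],R.from_quat([x,y,z,w])
def down(yaw):
    """tool x down, tool z (jaw axis) at angle yaw from world x"""
    z=np.array([np.cos(yaw),np.sin(yaw),0]); x=np.array([0,0,-1.]); return R.from_matrix(np.c_[x,np.cross(z,x),z])
def go(target,yaw):
    """print shift cm, rotvec deg to TCP target with jaw-axis yaw (deg), nearest of half-turns"""
    s,p,r=tool()
    best=None
    for k in (0,180):
        rv=(r.inv()*down(np.radians(yaw+k))).as_rotvec(degrees=True)
        print("yaw",yaw+k,"shift",np.round(r.inv().apply(np.asarray(target)-p)*100,2),"turn",np.round(rv,1), "steps",np.round(np.linalg.norm(np.asarray(target)-p)/.0417,1),np.round(np.linalg.norm(rv)/7.16,1))
    print("t",round(s["t"],2),"pos",np.round(p,4),"F",np.round(s["force"],1),"gap",round(s["finger_gap"],4),"j7",round(s["joints"][6],2))
E
python3 - <<'E'
from h import *
im=cv2.imread("pics/top0.png"); hsv=cv2.cvtColor(im,cv2.COLOR_BGR2HSV)
cv2.imwrite("pics/a.png",cv2.resize(im[125:270,100:320],None,fx=3.6,fy=3.6,interpolation=cv2.INTER_CUBIC))
cv2.imwrite("pics/b.png",cv2.resize(im[150:250,335:440],None,fx=5,fy=5,interpolation=cv2.INTER_CUBIC))
# blocks
m=((hsv[...,1]<70)&(hsv[...,2]>120)).astype(np.uint8)
n,l,st,ce=cv2.connectedComponentsWithStats(m)
for i in range(1,n):
    if st[i,4]>150:
        cnt=cv2.findContours((l==i).astype(np.uint8),0,2)[0][0]; r=cv2.minAreaRect(cnt); print(st[i],np.round(ce[i],1),r)
        if st[i,4]<1200: print(np.round(px2w("top",r[0],.051),4))
E
```

```text
[ 339   58  123   99 7730] [399.4 107.1] ((399.7064208984375, 106.56050872802734), (74.86702728271484, 106.60348510742188), 72.6459732055664)
[507 155   5  70 197] [509.7 182. ] ((509.0, 189.49996948242188), (68.99998474121094, 3.999999523162842), 90.0)
[ 0.5586 -0.6256  0.051 ]
[ 347  161   81   80 3602] [387.  203.7] ((386.9411315917969, 200.73529052734375), (75.23927307128906, 76.00623321533203), 85.60128784179688)
[135 168  19  32 409] [144.1 183.5] ((144.0770263671875, 183.48785400390625), (30.30872917175293, 15.596258163452148), 81.02737426757812)
[0.5773 0.3447 0.051 ]
[181 171  16  31 407] [188.5 186.2] ((188.5, 186.0), (30.0, 15.0), 90.0)
[0.5703 0.2275 0.051 ]
[132 210  22  33 420] [142.3 225.9] ((142.25518798828125, 225.83033752441406), (15.47319221496582, 31.099079132080078), 14.743562698364258)
[0.4659 0.347  0.051 ]
[173 213  19  32 423] [181.9 228.5] ((181.89634704589844, 228.56707763671875), (30.92083168029785, 15.570846557617188), 83.6598129272461)
[0.4583 0.2435 0.051 ]
[280 364  35  20 319] [302.6 371.5] ((297.0, 373.5), (34.0, 19.0), 0.0)
[ 0.0908 -0.0528  0.051 ]
```

```bash
python3 - <<'E'
import sys
from h import *
for n in ["top"]:
    print([np.round(px2w(n,p,.058),3) for p in [(376,198),(401,196),(367,225),(391,223),(415,221)]])
E
```

```text
[array([ 0.536, -0.267,  0.058]), array([ 0.541, -0.333,  0.058]), array([ 0.466, -0.241,  0.058]), array([ 0.471, -0.304,  0.058]), array([ 0.476, -0.367,  0.058])]
```

View pics/a.png

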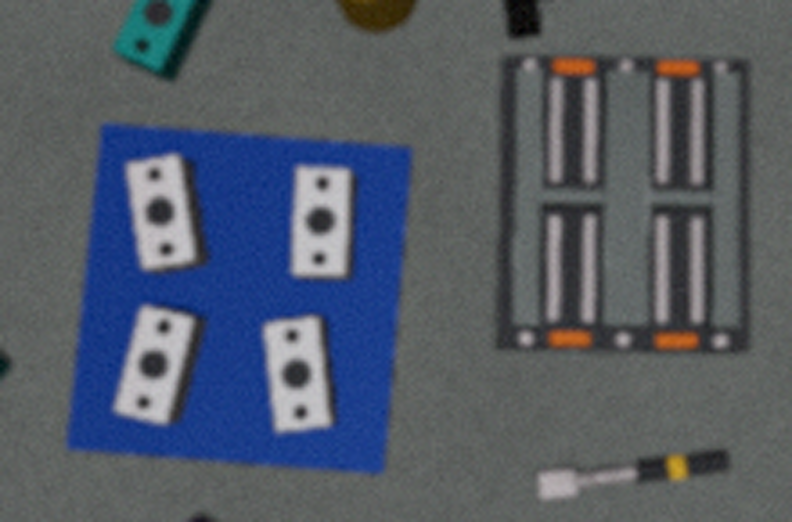

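View pics/b.png

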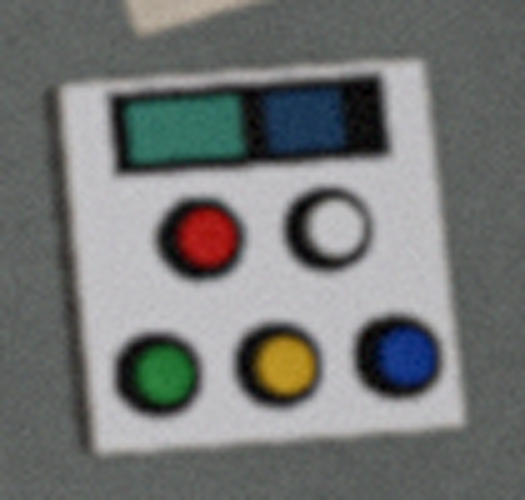

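```bash
python3 - <<'E'
from h import *
im=cv2.imread("pics/top0.png"); f=4
big=cv2.resize(im,None,fx=f,fy=f,interpolation=cv2.INTER_CUBIC); hsv=cv2.cvtColor(big,cv2.COLOR_BGR2HSV)
px=lambda u:(np.asarray(u)+.5)/f-.5
roi=np.zeros(hsv.shape[:2],bool); roi[155*f:245*f,345*f:430*f]=1
H,S,V=[hsv[...,i].astype(int) for i in range(3)]
ms={"red":((H<8)|(H>172))&(S>150)&(V>70),"yellow":(H>15)&(H<35)&(S>130)&(V>70),"green":(H>50)&(H<70)&(S>130)&(V>60),"blue":(H>105)&(H<125)&(S>150)&(V>70)}
keys={}
for k,m in ms.items():
    n,l,st,ce=cv2.connectedComponentsWithStats((m&roi).astype(np.uint8)); i=1+np.argmax(st[1:,4])
    w=px2w("top",px(ce[i]),.058); keys[k]=w; print(k,st[i],np.round(w,4))
m=(S<60)&(V>120)&roi; sub=np.zeros_like(roi); sub[186*f:205*f,393*f:410*f]=1
n,l,st,ce=cv2.connectedComponentsWithStats((m&sub).astype(np.uint8))
for i in range(1,n):
    if st[i,4]>300: print("white",st[i],np.round(px2w("top",px(ce[i]),.058),4))
# pallet parallels
sub=np.zeros_like(roi); sub[143*f:218*f,248*f:302*f]=1
m=((S<50)&(V>118)&sub).astype(np.uint8)
n,l,st,ce=cv2.connectedComponentsWithStats(m)
for i in range(1,n):
    if st[i,4]>300: print("par",st[i]/f,np.round(px2w("top",px(ce[i]),.0375),4))
m=((H<14)&(H>3)&(S>150)&(V>90)).astype(np.uint8); m[:,:235*f]=0;m[:,310*f:]=0;
n,l,st,ce=cv2.connectedComponentsWithStats(m)
for i in range(1,n):
    if st[i,4]>300: print("orange",st[i]/f,np.round(px2w("top",px(ce[i]),.02),4))
print(cv2.minAreaRect)
E
```

```text
red [1483  766   47   48 1796] [ 0.5391 -0.2673  0.058 ]
yellow [1544  868   49   49 1887] [ 0.4715 -0.3061  0.058 ]
green [1450  877   46   46 1637] [ 0.467  -0.2424  0.058 ]
blue [1644  863   44   44 1583] [ 0.476  -0.3704  0.058 ]
white [1572  744   68   76 1506] [ 0.547  -0.3379  0.058 ]
white [1587  760   45   44 1533] [ 0.544  -0.3356  0.058 ]
par [252.75 147.25   3.25  28.   300.75] [0.6396 0.054  0.0375]
par [262.5  147.25   3.25  28.   323.  ] [0.6405 0.0282 0.0375]
par [282.5  147.5    3.25  28.   322.75] [ 0.6393 -0.0261  0.0375]
par [292.25 147.5    3.    28.25 291.25] [ 0.6377 -0.052   0.0375]
par [252.   185.     3.75  29.   353.75] [0.5368 0.0558 0.0375]
par [261.75 185.     3.5   29.5  344.25] [0.5344 0.0299 0.0375]
par [282.25 185.25   3.25  29.25 352.  ] [ 0.5348 -0.0245  0.0375]
par [292.   185.75   3.25  28.75 328.75] [ 0.5337 -0.0505  0.0375]
orange [253.5  141.25  11.75   4.5  183.75] [0.6921 0.04   0.02  ]
orange [282.25 142.    12.25   4.25 183.25] [ 0.6904 -0.04    0.02  ]
orange [252.5  216.75  11.75   4.75 192.  ] [0.4845 0.044  0.02  ]
orange [282.   217.25  12.     4.75 198.5 ] [ 0.483  -0.0363  0.02  ]
<built-in function minAreaRect>
```

```bash
python3 - <<'E'
from h import *
s,p,r=tool(); print(np.round(r.as_matrix(),3))
go([.544,-.3356,.13],-1); go([.544,-.3356,.13],90)
E
```

```text
[[-0.001 -0.909  0.417]
 [-0.001  0.417  0.909]
 [-1.     0.    -0.001]]
yaw -1 shift [ 10.16 -63.44 -72.78] turn [66.4 -0.1  0. ] steps 23.3 9.3
yaw 179 shift [ 10.16 -63.44 -72.78] turn [-1.136e+02 -1.000e-01 -1.000e-01] steps 23.3 15.9
t 0.15 pos [0.2706 0.5905 0.2306] F [1. 1. 0.] gap 0.0856 j7 -0.02
yaw 90 shift [ 10.16 -63.44 -72.78] turn [-24.6  -0.1  -0. ] steps 23.3 3.4
yaw 270 shift [ 10.16 -63.44 -72.78] turn [ 1.554e+02 -0.000e+00  1.000e-01] steps 23.3 21.7
t 0.15 pos [0.2706 0.5905 0.2306] F [1. 1. 0.] gap 0.0856 j7 -0.02
```

```bash
python3 -m crank '[[[0,-63.44,-72.78],[-24.6,0,0],0],[[0,-63.44,-72.78],[-24.6,0,0],0],[[0,-63.44,-72.78],[-24.6,0,0],0],[[0,-63.44,-72.78],[-24.6,0,0],0],[[0,-63.44,-72.78],[-24.6,0,0],0],[[0,-63.44,-72.78],[-24.6,0,0],0],[[0,-63.44,-72.78],[-24.6,0,0],0],[[0,-63.44,-72.78],[-24.6,0,0],0],[[0,-63.44,-72.78],[-24.6,0,0],0],[[0,-63.44,-72.78],[-24.6,0,0],0]]'; python3 -c "
from h import *
go([.544,-.3356,.13],90)"
```

```text
t: 0.98
tool_pos: [0.3888, 0.1892, 0.2315]
tool_rot: [0.5, -0.5, 0.5, 0.5]
force: [1.3, -1.5, 0.2]
finger_gap: 0.0001
yaw 90 shift [ 10.22 -15.54 -52.47] turn [-0.  -0.1 -0. ] steps 13.3 0.0
yaw 270 shift [ 10.22 -15.54 -52.47] turn [ 1.8e+02 -0.0e+00  1.0e-01] steps 13.3 25.1
t 0.98 pos [0.3888 0.1892 0.2315] F [ 1.3 -1.5  0.2] gap 0.0001 j7 1.02
```

```bash
python3 -m crank '[[[0,-15.5,-52.5],[0,0,0],0],[[0,-15.5,-52.5],[0,0,0],0],[[0,-15.5,-52.5],[0,0,0],0],[[0,-15.5,-52.5],[0,0,0],0],[[0,-15.5,-52.5],[0,0,0],0],[[0,-15.5,-52.5],[0,0,0],0],[[0,-15.5,-52.5],[0,0,0],0],[[3,-15.5,-52.5],[0,0,0],0],[[6,-15.5,-52.5],[0,0,0],0],[[8,-15.5,-52.5],[0,0,0],0]]'; python3 -m crank '[[[1.5,-3.8,-13],[0,0,0],0],[[1.5,-3.8,-13],[0,0,0],0],[[1.5,-3.8,-13],[0,0,0],0],[[1.5,-3.8,-13],[0,0,0],0],[[1.5,-3.8,-13],[0,0,0],0]]'; python3 - <<'E'
from h import *
go([.544,-.3356,.07],90)
c=cam("wrist"); im=get_image("wrist"); cv2.imwrite("pics/w1.png",im[:,:,::-1]); cv2.imwrite("pics/s1.png",get_image("scene")[:,:,::-1])
print(w2px("wrist",[.544,-.3356,.058],c), w2px("wrist",tool()[1],c))
E
```

```text
t: 1.82
tool_pos: [0.506, -0.2072, 0.2029]
tool_rot: [-0.5, 0.501, -0.5, -0.499]
force: [1.6, 1.0, 0.5]
finger_gap: 0.0001
t: 2.23
tool_pos: [0.5429, -0.343, 0.187]
tool_rot: [0.501, -0.5, 0.503, 0.497]
force: [-1.0, -0.1, -0.1]
finger_gap: 0.0
yaw 90 shift [11.7  -0.09  0.8 ] turn [-0.4 -0.3  0.1] steps 2.8 0.1
yaw 270 shift [11.7  -0.09  0.8 ] turn [1.796e+02 1.000e-01 5.000e-01] steps 2.8 25.1
t 2.23 pos [ 0.5429 -0.343   0.187 ] F [-1.  -0.1 -0.1] gap 0.0 j7 2.1
(np.float64(256.1587208658968), np.float64(183.55180415574452)) (np.float64(258.51050255942266), np.float64(244.46052221639462))
```

View pics/w1.png

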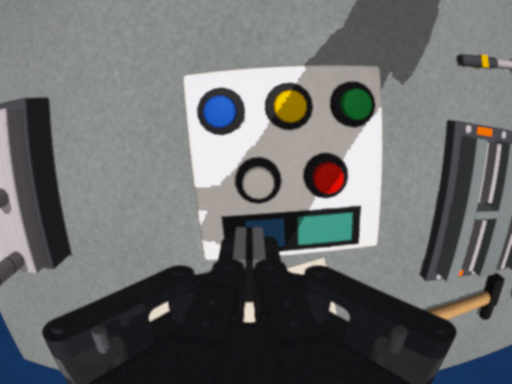

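```bash
python3 - <<'E'
from h import *
for n,u in dict(white=(258.5,180.5),red=(327,177),blue=(221,111),yellow=(290,105.5),green=(354,103)).items(): print(n,np.round(px2w("wrist",u,.058),4))
E
python3 -m crank '[[[4,-0.1,0.8],[0,0,0],0],[[8,-0.1,0.8],[0,0,0],0],[[11,-0.1,0.8],[0,0,0],0],[[12,-0.1,0.8],[0,0,0],0],[[12,-0.1,0.8],[0,0,0],0]]'
```

```text
white [ 0.5415 -0.3267  0.058 ]
red [ 0.538  -0.2607  0.058 ]
blue [ 0.4764 -0.3609  0.058 ]
yellow [ 0.4713 -0.2984  0.058 ]
green [ 0.4661 -0.237   0.058 ]
t: 2.75
tool_pos: [0.5429, -0.3259, 0.0651]
tool_rot: [0.5, -0.498, 0.5, 0.502]
force: [-0.4, -0.8, -0.3]
finger_gap: 0.0001
```

```bash
python3 -m crank '[[[0,0,-0.9],[0,0,0],0],[[0,0,-0.9],[0,0,0],0],[[0,0,-0.9],[0,0,0],0]]';python3 -c "
from h import *
go([.5425,-.335,.052],90)"
```

```text
t: 3.0
tool_pos: [0.544, -0.3364, 0.0674]
tool_rot: [0.5, -0.499, 0.5, 0.5]
force: [0.1, -0.0, 0.4]
finger_gap: -0.0003
yaw 90 shift [1.54 0.15 0.14] turn [-0.   0.  -0.1] steps 0.4 0.0
yaw 270 shift [1.54 0.15 0.14] turn [ 1.8e+02 -1.0e-01 -1.0e-01] steps 0.4 25.1
t 3.0 pos [ 0.544  -0.3364  0.0674] F [ 0.1 -0.   0.4] gap -0.0003 j7 2.1
```

Now the press.

```bash
python3 -m crank '[[[1,0.1,0.1],[0,0,0],0],[[1.4,0.1,0.1],[0,0,0],0],[[1.6,0.1,0.1],[0,0,0],0],[[1.7,0.1,0.1],[0,0,0],0],[[1.7,0.1,0.1],[0,0,0],0]]'
```

```text
t: 3.42
tool_pos: [0.545, -0.3368, 0.0557]
tool_rot: [-0.501, 0.501, -0.5, -0.498]
force: [-4.0, 3.2, 29.9]
finger_gap: 0.0001
```

```bash
python3 - <<'E'
from h import *
im=get_image("wrist"); cv2.imwrite("pics/w2.png",im[:,:,::-1]);im=get_image("scene"); cv2.imwrite("pics/s2.png",cv2.resize(im[200:290,90:210,::-1],None,fx=5,fy=5))
s=sensors.observe(); print(s["tool_pos"],s["force"])
E
```

```text
[ 0.5449834  -0.33683605  0.05565645] [-6.00067426  3.17999235 31.20395177]
```

View pics/w2.png

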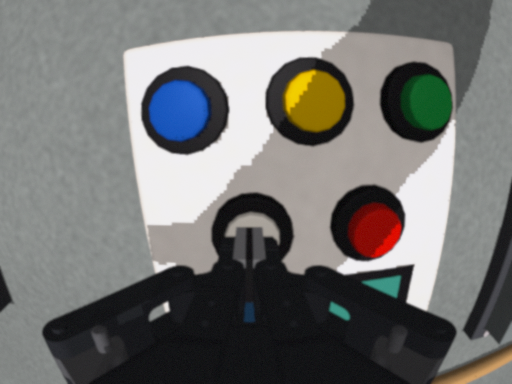

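View pics/s2.png

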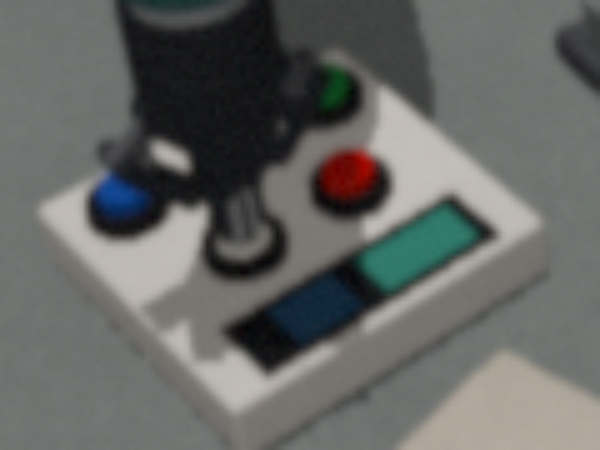

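```bash
python3 -m crank '[[[-2,0,0],[0,0,0],0],[[-5,0,0],[0,0,0],0],[[-8,0,0],[0,0,0],0],[[-12,0,0],[0,0,0],0],[[-16,0,0],[0,0,0],0]]'; python3 - <<'E'
from h import *
im=get_image("scene"); cv2.imwrite("pics/s3.png",cv2.resize(im[200:290,90:210,::-1],None,fx=5,fy=5))
go([.535,.0425,.25],90-1.1)
E
```

```text
t: 3.93
tool_pos: [0.5435, -0.3358, 0.2167]
tool_rot: [-0.5, 0.501, -0.5, -0.499]
force: [1.0, -0.7, -0.3]
finger_gap: 0.0
yaw 88.9 shift [-2.76  1.29 38.09] turn [ 1.1 -0.5  0.9] steps 9.2 0.2
yaw 268.9 shift [-2.76  1.29 38.09] turn [-178.9   -1.4   -0.8] steps 9.2 25.0
t 3.98 pos [ 0.548  -0.3386  0.2259] F [ 2.3 -1.   5.1] gap -0.0003 j7 2.1
```

View pics/s3.png

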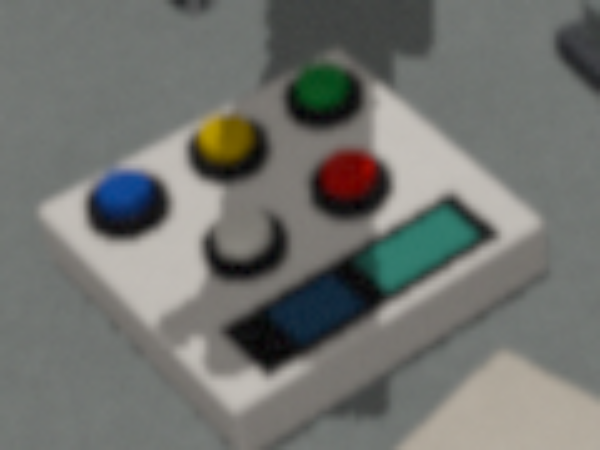

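```bash
python3 -m crank '[[[-3,-7,34],[0,0,0],8],[[-3,-7,34],[0,0,0],8],[[-3,-7,34],[0,0,0],8],[[-3,-7,34],[0,0,0],8],[[-3,-7,34],[0,0,0],8],[[-3,-7,34],[0,0,0],8],[[-3,-7,34],[0,0,0],8],[[-3,-7,34],[0,0,0],8],[[-3,-7,34],[0,0,0],8],[[-3,-7,34],[0,0,0],8]]';python3 -m crank '[[[0,0,0],[0,0,0],8],[[0,0,0],[0,0,0],8]]'; python3 - <<'E'
from h import *
c=cam("wrist"); im=get_image("wrist"); cv2.imwrite("pics/w4.png",im[:,:,::-1]); np.savez("w4.npz",K=c[0],E=c[1])
print(sensors.observe()["tool_pos"],np.abs(sensors.observe()["dq"]).max())
E
```

```text
t: 4.82
tool_pos: [0.6186, 0.009, 0.2542]
tool_rot: [-0.501, 0.507, -0.495, -0.497]
force: [-1.0, 0.8, 0.0]
finger_gap: 0.0798
t: 4.98
tool_pos: [0.6182, 0.0089, 0.2538]
tool_rot: [-0.501, 0.507, -0.495, -0.497]
force: [-0.8, -1.1, 0.4]
finger_gap: 0.0802
[0.61822467 0.00781989 0.25383453] 0.015893538265431734
```

View pics/w4.png

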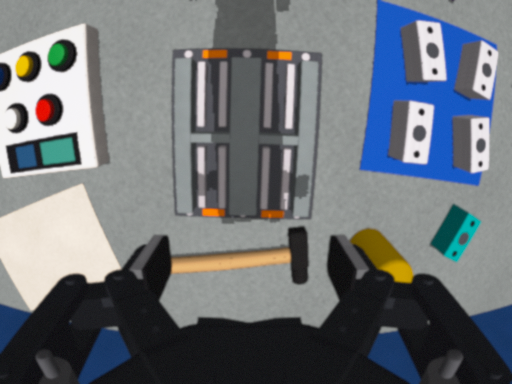

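```bash
python3 - <<'E'
from h import *
d=np.load("w4.npz"); c=(d["K"],d["E"])
im=cv2.imread("pics/w4.png"); f=4
big=cv2.resize(im,None,fx=f,fy=f,interpolation=cv2.INTER_CUBIC); hsv=cv2.cvtColor(big,cv2.COLOR_BGR2HSV)
cv2.imwrite("pics/p4.png",big[40*f:225*f,165*f:330*f])
px=lambda u:(np.asarray(u)+.5)/f-.5
H,S,V=[hsv[...,i].astype(int) for i in range(3)]
m=((H<18)&(S>170)&(V>110)).astype(np.uint8); m[:,:165*f]=0;m[:,330*f:]=0;m[225*f:]=0
n,l,st,ce=cv2.connectedComponentsWithStats(m)
for i in range(1,n):
    if st[i,4]>300: print("orange",st[i]/f,np.round(px2w("wrist",px(ce[i]),.02,c),4))
E
```

```text
orange [202.75  49.75  24.5    8.5  735.25] [ 0.483  -0.0342  0.02  ]
orange [267.   51.   24.5   9.  593.5] [0.4845 0.0431 0.02  ]
orange [202.5  208.5   22.25   7.75 629.5 ] [ 0.6907 -0.0389  0.02  ]
orange [261.25 210.5   22.25   7.25 617.  ] [0.6923 0.0408 0.02  ]
```

View pics/p4.png

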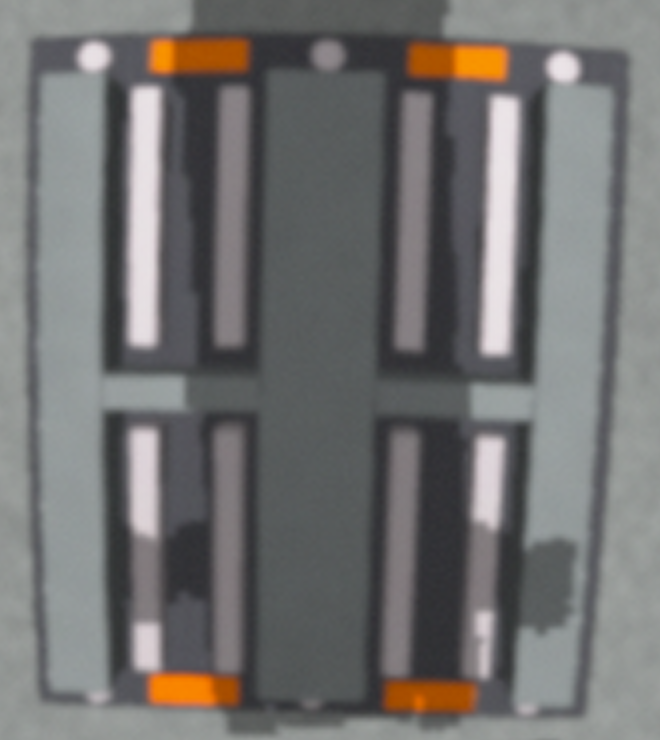

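```bash
cat >> h.py <<'E'
def blocks(name,im,c,z=.051,f=4,vmin=None,amin=150,ywin=(.16,.45)):
    """white block tops, rgb image: world centre & long-axis yaw (deg)"""
    big=cv2.resize(im,None,fx=f,fy=f,interpolation=cv2.INTER_CUBIC); hsv=cv2.cvtColor(big,cv2.COLOR_RGB2HSV)
    H,S,V=[hsv[...,i].astype(int) for i in range(3)]
    m=((S<70)&(V>(vmin or 120))).astype(np.uint8)
    m=cv2.morphologyEx(m,cv2.MORPH_OPEN,np.ones((5,5)))
    out=[]
    for cn in cv2.findContours(m,cv2.RETR_EXTERNAL,cv2.CHAIN_APPROX_NONE)[0]:
        if cv2.contourArea(cn)<amin*f*f: continue
        W=np.array([px2w(name,(u+.5)/f-.5,z,c)[:2] for u in cn[::2,0].astype(float)],np.float32)
        (x,y),(a,b),ang=cv2.minAreaRect(W*1000)
        if a<b: a,b,ang=b,a,ang+90
        ang=(ang+90)%180-90
        if 50<a<110 and 25<b<60 and ywin[0]<y/1000<ywin[1]: out.append((round(x/1000,4),round(y/1000,4),round(ang,1),round(a,1),round(b,1)))
    return sorted(out,key=lambda o:o[1])
E
python3 - <<'E'
from h import *
print(blocks("top",cv2.imread("pics/top0.png")[:,:,::-1].copy(),cam("top")))
d=np.load("w4.npz"); c=(d["K"],d["E"])
for v in (150,180,200): print(v,blocks("wrist",cv2.imread("pics/w4.png")[:,:,::-1].copy(),c,vmin=v))
for z in (.035,.040):
  for n,u in dict(nl=(200.5,94.5),nr_in=(222,94.5),fl=(201.2,177.5),farR=(285.5,178),nR=(290,96.5)).items():
    print(n,z,np.round(px2w("wrist",u,z,c),4))
E
```

```text
[(0.57, 0.2273, -0.7, 81.1, 41.5), (0.459, 0.2433, 7.2, 81.9, 41.3), (0.5773, 0.3448, 10.1, 81.9, 41.0), (0.466, 0.347, -13.4, 81.0, 40.8)]
150 [(0.5706, 0.2276, -1.9, 80.1, 40.5), (0.4594, 0.244, 7.1, 80.5, 40.6), (0.4667, 0.353, -13.7, 83.3, 52.0)]
180 [(0.5707, 0.228, -1.9, 80.0, 39.6), (0.4591, 0.2444, 7.1, 80.0, 39.6), (0.5778, 0.3461, 9.8, 80.8, 40.6), (0.4661, 0.3489, -13.5, 79.9, 41.5)]
200 [(0.5707, 0.2283, -1.8, 80.0, 39.0), (0.4585, 0.2446, 7.0, 78.8, 39.0), (0.5781, 0.346, 9.9, 79.5, 39.1), (0.466, 0.3487, -13.5, 78.9, 39.4)]
nl 0.035 [ 0.5356 -0.0495  0.035 ]
nr_in 0.035 [ 0.5361 -0.0235  0.035 ]
fl 0.035 [ 0.6389 -0.0507  0.035 ]
farR 0.035 [0.6386 0.0553 0.035 ]
nR 0.035 [0.5374 0.0577 0.035 ]
nl 0.04 [ 0.5357 -0.0487  0.04  ]
nr_in 0.04 [ 0.5362 -0.0231  0.04  ]
fl 0.04 [ 0.6376 -0.0498  0.04  ]
farR 0.04 [0.6373 0.0547 0.04  ]
nR 0.04 [0.5375 0.0571 0.04  ]
```

```bash
python3 -c "
from h import *
go([.5705,.228,.12],88.5)"
```

```text
yaw 88.5 shift [13.19  4.83 22.12] turn [ 1.9 -0.3  0.9] steps 6.3 0.3
yaw 268.5 shift [13.19  4.83 22.12] turn [-178.1   -1.5   -0.4] steps 6.3 24.9
t 5.03 pos [0.6182 0.0078 0.2538] F [-0.6 -1.3 -0.1] gap 0.0799 j7 1.53
```

```bash
python3 -m crank '[[[4,4.8,22.1],[1.9,-0.3,0.9],8],[[7,4.8,22.1],[1.9,-0.3,0.9],8],[[10,4.8,22.1],[1.9,-0.3,0.9],8],[[13.2,4.8,22.1],[1.9,-0.3,0.9],8],[[13.2,4.8,22.1],[1.9,-0.3,0.9],8],[[13.2,4.8,22.1],[1.9,-0.3,0.9],8],[[13.2,4.8,22.1],[1.9,-0.3,0.9],8],[[13.2,4.8,22.1],[1.9,-0.3,0.9],8],[[13.2,4.8,22.1],[1.9,-0.3,0.9],8]]'; python3 -c "
from h import *
print(blocks('top',get_image('top'),cam('top')))
go([.5705,.228,.031],88.5)"
```

```text
t: 5.78
tool_pos: [0.5711, 0.2261, 0.1195]
tool_rot: [0.506, -0.494, 0.507, 0.493]
force: [0.2, -1.0, 0.3]
finger_gap: 0.0801
[]
yaw 88.5 shift [8.95 0.21 0.31] turn [-0.2 -0.1  0.1] steps 2.1 0.0
yaw 268.5 shift [8.95 0.21 0.31] turn [1.798e+02 2.000e-01 1.000e-01] steps 2.1 25.1
t 5.83 pos [0.5723 0.225  0.1205] F [ 0.4 -0.9 -0. ] gap 0.0799 j7 1.14
```

```bash
python3 -m crank '[[[3,0.1,0.3],[0,0,0],8],[[6,0.1,0.3],[0,0,0],8],[[8,0.1,0.3],[0,0,0],8],[[8.95,0.1,0.3],[0,0,0],8],[[8.95,0.1,0.3],[0,0,0],8],[[8.95,0.1,0.3],[0,0,0],8],[[8.95,0.1,0.3],[0,0,0],2],[[8.95,0.1,0.3],[0,0,0],2],[[8.95,0.1,0.3],[0,0,0],2],[[8.95,0.1,0.3],[0,0,0],2]]'; python3 -m crank '[[[0,0,0],[0,0,0],2],[[0,0,0],[0,0,0],2],[[-1,0,0],[0,0,0],2],[[-3,0,0],[0,0,0],2],[[-5,0,0],[0,0,0],2]]'; python3 -c "
from h import *
cv2.imwrite('pics/w5.png',get_image('wrist')[:,:,::-1])
go([.6388,-.0387,.150],89)"
```

```text
t: 6.67
tool_pos: [0.5725, 0.2279, 0.0326]
tool_rot: [0.508, -0.494, 0.506, 0.491]
force: [-0.9, -1.7, 2.9]
finger_gap: 0.039
t: 7.08
tool_pos: [0.5712, 0.2276, 0.0826]
tool_rot: [0.507, -0.494, 0.507, 0.492]
force: [-0.1, 0.6, -3.5]
finger_gap: 0.0391
yaw 89 shift [ -6.25  -7.3  -26.54] turn [-0.7  0.1  0.5] steps 6.8 0.1
yaw 269 shift [ -6.25  -7.3  -26.54] turn [ 1.793e+02  8.000e-01 -1.000e-01] steps 6.8 25.0
t 7.13 pos [0.5741 0.2288 0.0871] F [ 0.8  0.8 -0.4] gap 0.0386 j7 1.14
```

View pics/w5.png

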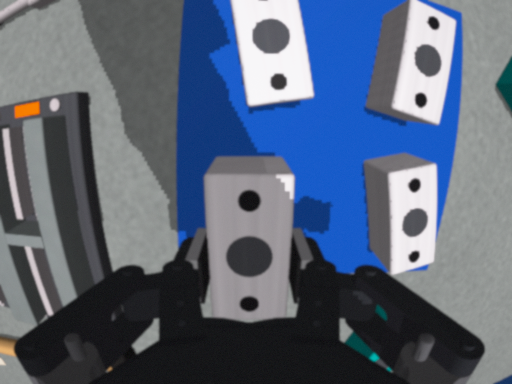

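```bash
python3 -m crank '[[[-4,-3,-8],[-0.7,0,0.4],2],[[-6.2,-7.3,-26.5],[-0.7,0,0.4],2],[[-6.2,-7.3,-26.5],[-0.7,0,0.4],2],[[-6.2,-7.3,-26.5],[-0.7,0,0.4],2],[[-6.2,-7.3,-26.5],[-0.7,0,0.4],2],[[-6.2,-7.3,-26.5],[-0.7,0,0.4],2],[[-6.2,-7.3,-26.5],[-0.7,0,0.4],2],[[-6.2,-7.3,-26.5],[-0.7,0,0.4],2],[[-6.2,-7.3,-26.5],[-0.7,0,0.4],2],[[-6.2,-7.3,-26.5],[-0.7,0,0.4],2]]'; python3 -m crank '[[[0,0,0],[0,0,0],2]]'; cat > held.py <<'E'
from h import *
import sys
def spot(im,c,z):
    g=cv2.cvtColor(im,cv2.COLOR_RGB2GRAY); 
    u=w2px("wrist",tool()[1]+[0,0,0.0],c)
    return u
c=cam("wrist"); s,p,r=tool(); im=get_image("wrist"); cv2.imwrite(sys.argv[1],im[:,:,::-1])
np.savez("hw.npz",K=c[0],E=c[1],p=p)
print("pos",np.round(p,4),s["force"].round(1),"gap",s["finger_gap"].round(4), "expected top-centre px", np.round(w2px("wrist",p+[0,0,.020],c),1))
E
python3 held.py pics/w6.png
```

```text
t: 7.97
tool_pos: [0.6382, -0.0378, 0.1491]
tool_rot: [0.505, -0.495, 0.504, 0.496]
force: [0.6, 0.7, -3.6]
finger_gap: 0.0387
t: 8.05
tool_pos: [0.6377, -0.0358, 0.1487]
tool_rot: [0.504, -0.495, 0.503, 0.497]
force: [0.1, 0.5, -3.6]
finger_gap: 0.0385Traceback (most recent call last):
  File "held.py", line 9, in <module>
    print("pos",np.round(p,4),s["force"].round(1),"gap",s["finger_gap"].round(4), "expected top-centre px", np.round(w2px("wrist",p+[0,0,.020],c),1))
                                                        ^^^^^^^^^^^^^^^^^^^^^
AttributeError: 'float' object has no attribute 'round'
```

View pics/w6.png

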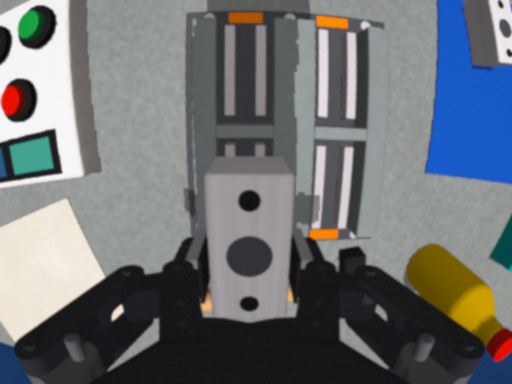

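```bash
sed -i 's/s\["finger_gap"\].round(4)/round(s["finger_gap"],4)/' held.py; python3 - <<'E'
from h import *
d=np.load("hw.npz"); c=(d["K"],d["E"]);p=d["p"]; print(p)
for u in [(249,201),(249,257),(249,304)]: print(np.round(px2w("wrist",u,p[2]+.020,c)-p,4))
go([.6388,-.0387,.075],89)
E
```

```text
[ 0.63769856 -0.03575079  0.14866632]
[-0.03    0.0015  0.02  ]
[-0.0026  0.001   0.02  ]
[0.0251 0.0006 0.02  ]
yaw 89 shift [ 7.36 -0.13 -0.35] turn [ 0.2  0.2 -0.1] steps 1.8 0.0
yaw 269 shift [ 7.36 -0.13 -0.35] turn [-1.798e+02  1.000e-01  3.000e-01] steps 1.8 25.1
t 8.1 pos [ 0.6376 -0.0354  0.1486] F [-0.4  0.5 -2.9] gap 0.0382 j7 1.56
```

```bash
python3 -m crank '[[[3,-0.38,-0.35],[0.2,0.2,-0.1],2],[[4.5,-0.38,-0.35],[0.2,0.2,-0.1],2],[[5,-0.38,-0.35],[0.2,0.2,-0.1],2],[[5,-0.38,-0.35],[0.2,0.2,-0.1],2],[[5,-0.38,-0.35],[0.2,0.2,-0.1],2]]'; python3 held.py pics/w7.png;  python3 -c "
from h import *
go([.6413,-.039,.075],89)"
```

```text
t: 8.52
tool_pos: [0.6415, -0.0379, 0.0989]
tool_rot: [0.504, -0.496, 0.504, 0.496]
force: [-0.2, 0.1, -2.9]
finger_gap: 0.0384
pos [ 0.6415 -0.0379  0.0989] [-0.2  0.1 -2.9] gap 0.0384 expected top-centre px [246.7 262. ]
yaw 89 shift [ 2.45  0.08 -0.08] turn [0.  0.  0.1] steps 0.6 0.0
yaw 269 shift [ 2.45  0.08 -0.08] turn [-180.    -0.2    0. ] steps 0.6 25.1
t 8.57 pos [ 0.6421 -0.0382  0.0995] F [ 0.5  0.4 -3. ] gap 0.0387 j7 1.55
```

View pics/w7.png

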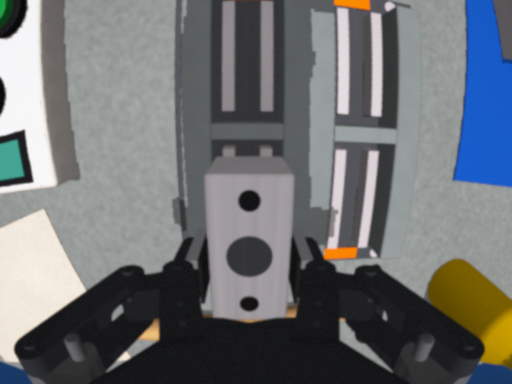

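```bash
python3 -m crank '[[[1,0.05,-0.1],[0,0,0],2],[[2,0.05,-0.1],[0,0,0],2],[[2.5,0.05,-0.1],[0,0,0],2],[[2.7,0.05,-0.1],[0,0,0],2],[[2.7,0.05,-0.1],[0,0,0],2]]';python3 -m crank '[[[0.3,0,0],[0,0,0],2],[[0.4,0,0],[0,0,0],2],[[0.4,0,0],[0,0,0],2]]'
```

```text
t: 8.98
tool_pos: [0.6409, -0.0391, 0.0715]
tool_rot: [0.504, -0.496, 0.504, 0.496]
force: [0.4, 0.8, -3.3]
finger_gap: 0.0387
t: 9.23
tool_pos: [0.6411, -0.0392, 0.0677]
tool_rot: [0.505, -0.496, 0.504, 0.495]
force: [-0.2, -0.2, -2.9]
finger_gap: 0.0384
```

```bash
python3 -m crank '[[[0.2,0,0],[0,0,0],2],[[0.4,0,0],[0,0,0],2],[[0.5,0,0],[0,0,0],2],[[0.5,0,0],[0,0,0],2]]';python3 -m crank '[[[0.2,0,0],[0,0,0],2],[[0.4,0,0],[0,0,0],2],[[0.4,0,0],[0,0,0],2]]'
```

```text
t: 9.57
tool_pos: [0.6411, -0.0392, 0.0635]
tool_rot: [0.505, -0.496, 0.504, 0.495]
force: [-2.4, 0.1, 3.8]
finger_gap: 0.0384
t: 9.82
tool_pos: [0.6412, -0.0392, 0.0602]
tool_rot: [0.505, -0.496, 0.504, 0.495]
force: [-2.2, -0.8, 4.3]
finger_gap: 0.0385
```

```bash
python3 -m crank '[[[0.15,0,0],[0,0,0],2],[[0.25,0,0],[0,0,0],2],[[0.25,0,0],[0,0,0],2]]'
```

```text
t: 10.07
tool_pos: [0.6412, -0.0392, 0.0596]
tool_rot: [0.505, -0.496, 0.504, 0.495]
force: [-5.9, 0.2, 12.2]
finger_gap: 0.0384
```

```bash
python3 -m crank '[[[0.2,0,0],[0,0,0],2],[[0.4,0,0],[0,0,0],2],[[0.4,0,0],[0,0,0],2]]';python3 -m crank '[[[-0.1,0,0],[0,0,0],5.2],[[-0.1,0,0],[0,0,0],5.2],[[-0.1,0,0],[0,0,0],5.2],[[-2,0,0],[0,0,0],5.2],[[-5,0,0],[0,0,0],6],[[-9,0,0],[0,0,0],0],[[-10,0,0],[0,0,0],0],[[-10,0,0],[0,0,0],0],[[-10,0,0],[0,0,0],0]]'; python3 held.py pics/w8.png
```

```text
t: 10.32
tool_pos: [0.6413, -0.0392, 0.0595]
tool_rot: [0.505, -0.496, 0.504, 0.495]
force: [-9.2, -0.6, 26.3]
finger_gap: 0.0383
t: 11.07
tool_pos: [0.6412, -0.0392, 0.1594]
tool_rot: [0.505, -0.496, 0.503, 0.495]
force: [-0.4, 0.4, -0.7]
finger_gap: 0.012
pos [ 0.6412 -0.0392  0.1594] [-0.4  0.4 -0.7] gap 0.012 expected top-centre px [246.8 262.1]
```

View pics/w8.png

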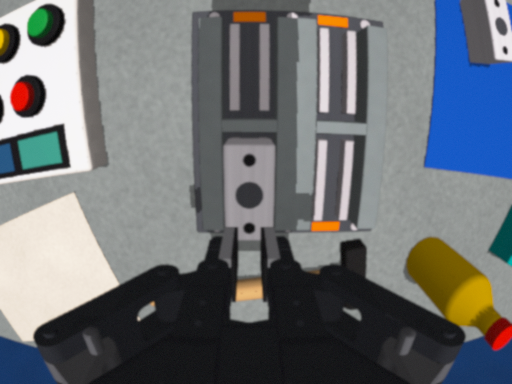

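```bash
python3 - <<'E'
from h import *
d=np.load("hw.npz"); c=(d["K"],d["E"])
for u in [(249.5,159.5),(249.5,195),(249.3,228)]: print(np.round(px2w("wrist",u,.078,c),4))
# wall & jaw ends at .052
for u in [(250,121),(250,134),(208,229),(225,160),(275,160)]: print(np.round(px2w("wrist",u,.052,c),4))
E
python3 -c "
from h import *
cv2.imwrite('pics/t2.png',cv2.resize(get_image('top')[125:270,100:320,::-1],None,fx=3.6,fy=3.6,interpolation=cv2.INTER_CUBIC))
go([.6391,-.0387,.085],89)"
```

```text
[ 0.6111 -0.0371  0.078 ]
[ 0.6394 -0.0376  0.078 ]
[ 0.6675 -0.0382  0.078 ]
[ 0.5831 -0.0361  0.052 ]
[ 0.594  -0.0363  0.052 ]
[ 0.6793 -0.0762  0.052 ]
[ 0.6158 -0.0579  0.052 ]
[ 0.6165 -0.0153  0.052 ]
yaw 89 shift [7.26 0.07 0.04] turn [-0.  0. -0.] steps 1.7 0.0
yaw 269 shift [7.26 0.07 0.04] turn [180.  -0.  -0.] steps 1.7 25.1
t 11.17 pos [ 0.6399 -0.0392  0.1576] F [-0.7  0.3 -0.7] gap 0.0004 j7 1.56
```

View pics/t2.png

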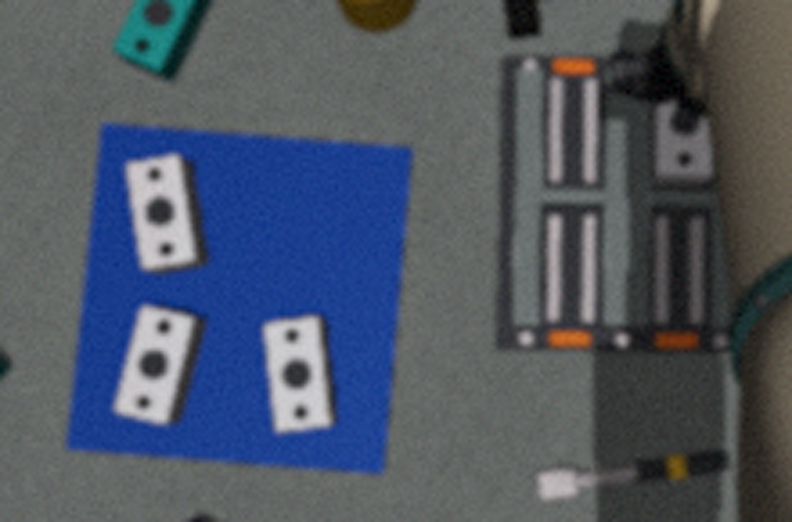

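```bash
python3 -m crank '[[[3,0.1,0],[0,0,0],0],[[6,0.1,0],[0,0,0],0],[[7,0.1,0],[0,0,0],0],[[7.5,0.1,0],[0,0,0],0],[[7.9,0.1,0],[0,0,0],0],[[8.1,0.1,0],[0,0,0],0],[[8.1,0.1,0],[0,0,0],0]]'
```

```text
t: 11.75
tool_pos: [0.6386, -0.0391, 0.0781]
tool_rot: [0.504, -0.495, 0.505, 0.496]
force: [-2.0, 0.7, 2.9]
finger_gap: -0.0002
```

```bash
python3 -m crank '[[[0.2,0,0],[0,0,0],0],[[0.4,0,0],[0,0,0],0],[[0.4,0,0],[0,0,0],0]]'; python3 -m crank '[[[-2,0,0],[0,0,0],0],[[-4,0,0],[0,0,0],2],[[-7,0,0],[0,0,0],4],[[-8,0,0],[0,0,0],8],[[-8,0,0],[0,0,0],8]]'; python3 -c "
from h import *
go([.459,.2445,.12],97.1)"
```

```text
t: 12.0
tool_pos: [0.6389, -0.0391, 0.078]
tool_rot: [0.504, -0.495, 0.504, 0.496]
force: [-7.3, 1.0, 19.7]
finger_gap: 0.0003
t: 12.42
tool_pos: [0.6419, -0.0393, 0.1622]
tool_rot: [0.507, -0.498, 0.502, 0.493]
force: [0.7, 0.4, 0.3]
finger_gap: 0.0482
yaw 97.1 shift [ 4.07 18.84 28.05] turn [-8.1 -0.   0.5] steps 8.2 1.1
yaw 277.1 shift [ 4.07 18.84 28.05] turn [171.9   0.7   0. ] steps 8.2 24.0
t 12.42 pos [ 0.6419 -0.0393  0.1622] F [0.7 0.4 0.3] gap 0.0482 j7 1.56
```

```bash
python3 - <<'E'
import cv2,numpy as np
a=cv2.imread("pics/s2.png")[150:300,170:310];b=cv2.imread("pics/s3.png")[150:300,170:310]
cv2.imwrite("pics/cmp.png",cv2.resize(np.hstack([a,b]),None,fx=2.5,fy=2.5))
w=cv2.imread("pics/w2.png")[180:300,190:310]; cv2.imwrite("pics/w2z.png",cv2.resize(w,None,fx=5,fy=5,interpolation=cv2.INTER_CUBIC))
E
```

```text
(no output)
```

View pics/cmp.png

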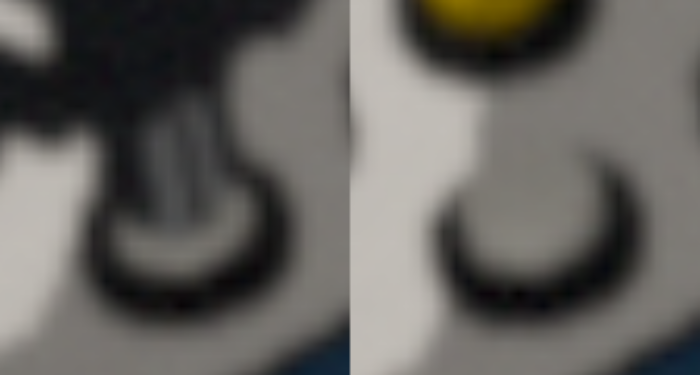

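View pics/w2z.png

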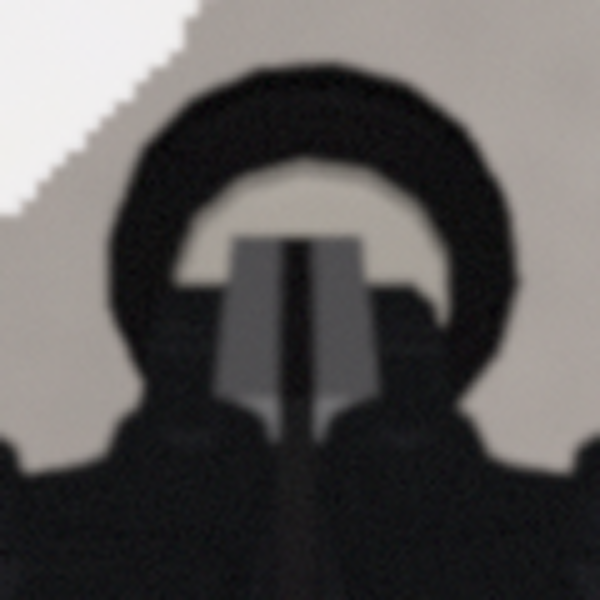

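```bash
python3 - <<'E'
import cv2,numpy as np
a=cv2.imread("pics/s2.png",0);b=cv2.imread("pics/s3.png",0)
for x in (236,244,252): print(x);print(a[244:290:3,x]);print(b[244:290:3,x])
print(a[243,200:290:4]);print(b[243,200:290:4]);print(a[252,200:290:4]);print(b[252,200:290:4])
E
```

```text
236
[ 94 107 111 110  98  76  49  28  16  18  28  42  68  91 107 114]
[130 131 126 117 100  76  49  23   8  14  28  46  72  94 109 116]
244
[ 96 109 113 112 101  79  50  29  13   9  22  44  70  93 107 115]
[129 130 124 115  99  76  50  29  14  12  25  45  71  93 108 116]
252
[104 113 108  98  78  56  34  24  19  23  36  54  77  97 110 117]
[124 121 110  97  78  55  32  20  15  22  36  55  79  99 110 116]
[125  74  36  42  70  87  92  89  88  91  91  92  95 101 107 107  96  74
  44  24  24  44  78]
[140  92  51  49  83 107 122 128 128 130 130 129 128 124 119 110  94  71
  42  22  25  46  80]
[102  61  33  32  56  81 100 109 111 113 116 116 113 105  92  74  52  32
  21  17  26  51  84]
[146 100  54  28  54  81 101 112 117 123 123 121 115 103  90  72  50  29
  15  17  30  55  85]
```

```bash
python3 - <<'E'
from h import *
s,p,r=tool(); K,E=cam("wrist")
T=np.eye(4);T[:3,:3]=r.as_matrix();T[:3,3]=p
CT=E@T
R2=R.from_quat([.501,-.5,-.498,-.501]) # x y z w of [-0.501,.501,-.5,-.498]
T2=np.eye(4);T2[:3,:3]=R2.as_matrix();T2[:3,3]=[.545,-.3368,.0557]
c=(K,CT@np.linalg.inv(T2))
print(T2[:3,0], "cam at",-c[1][:3,:3].T@c[1][:3,3])
w=np.array([.5435,-.336])
def edge(cen,rad,z):
    t=np.linspace(0,2*np.pi,181); P=np.array([w2px("wrist",[cen[0]+rad*np.cos(a),cen[1]+rad*np.sin(a),z],c) for a in t]); return P[:,0].min().round(1),P[:,0].max().round(1),P[:,1].min().round(1),P[:,1].max().round(1)
print("collar",edge(w,.023,.052))
for z in (.058,.0557,.054,.052,.050): print(z,edge(w,.015,z))
k=dict(blue=(.4762,-.3704),yellow=(.4715,-.306),green=(.467,-.2424),red=(.5391,-.2673))
for n,v in k.items(): print(n,"collar",edge(v,.023,.052),"cap",edge(v,.015,.058))
im=cv2.imread("pics/w2.png"); g=cv2.cvtColor(im,cv2.COLOR_BGR2GRAY)
print("col 250-254 rows185-240",g[185:240,252])
print("row 225",g[225,205:300])
E
```

```text
[ 0.00399798 -0.00200399 -0.99999   ] cam at [ 0.47478255 -0.33553959  0.19747394]
collar (np.float64(206.0), np.float64(290.9), np.float64(197.2), np.float64(273.9))
0.058 (np.float64(219.7), np.float64(277.2), np.float64(216.0), np.float64(267.4))
0.0557 (np.float64(220.1), np.float64(276.8), np.float64(214.3), np.float64(265.2))
0.054 (np.float64(220.3), np.float64(276.5), np.float64(213.2), np.float64(263.7))
0.052 (np.float64(220.7), np.float64(276.2), np.float64(211.8), np.float64(261.9))
0.05 (np.float64(221.0), np.float64(275.9), np.float64(210.5), np.float64(260.2))
blue collar (np.float64(135.1), np.float64(224.6), np.float64(65.3), np.float64(156.9)) cap (np.float64(145.7), np.float64(206.5), np.float64(80.2), np.float64(142.6))
yellow collar (np.float64(262.6), np.float64(353.6), np.float64(55.1), np.float64(147.2)) cap (np.float64(280.4), np.float64(342.3), np.float64(69.5), np.float64(132.3))
green collar (np.float64(384.8), np.float64(452.5), np.float64(59.8), np.float64(143.2)) cap (np.float64(403.4), np.float64(448.2), np.float64(73.5), np.float64(129.9))
red collar (np.float64(331.7), np.float64(405.2), np.float64(188.8), np.float64(263.4)) cap (np.float64(348.6), np.float64(397.9), np.float64(206.4), np.float64(256.4))
col 250-254 rows185-240 [161 162 162 161 161 158 143 108  61  23  12  13  11  18  20  19  19  16
  14  19  19  15  15  11  18  27  52  90 117 133 147 161 167 166 164 164
 165 162 163 163 160 142 103  68  56  53  54  54  53  49  48  46  48  48
  47]
row 225 [160 159 159 158 159 151 129  88  41  20  15  19  10  19  15  15  13  16
  17  18  15  24  50  85 116 135 149 157 160 162 162 161 160 160 159 159
 158 161 159 160 159 160 160 159 159 160 160 160 162 160 162 159 159 160
 160 160 161 161 162 164 162 163 163 162 163 162 162 159 149 130 107  76
  44  23  18  17  16  19  20  15  15  16  17  19  17  22  49  99 141 160
 162 162 163 163 163]
```

```bash
python3 - <<'E'
import cv2,numpy as np
im=cv2.imread("pics/w2.png"); g=im.max(axis=2)
print("yellow col 309",list(enumerate(g[50:160,309].tolist(),50)))
print("blue col 184",list(enumerate(g[60:165,184].tolist(),60)))
cv2.imwrite("pics/w2k.png",cv2.resize(im[50:165,130:360],None,fx=3.4,fy=3.4,interpolation=cv2.INTER_CUBIC))
E
```

```text
yellow col 309 [(50, 239), (51, 239), (52, 239), (53, 239), (54, 238), (55, 232), (56, 202), (57, 131), (58, 64), (59, 43), (60, 47), (61, 48), (62, 47), (63, 47), (64, 48), (65, 48), (66, 47), (67, 45), (68, 50), (69, 72), (70, 115), (71, 173), (72, 220), (73, 233), (74, 237), (75, 239), (76, 239), (77, 238), (78, 238), (79, 238), (80, 237), (81, 226), (82, 189), (83, 159), (84, 152), (85, 152), (86, 151), (87, 152), (88, 152), (89, 151), (90, 150), (91, 151), (92, 150), (93, 150), (94, 150), (95, 149), (96, 150), (97, 150), (98, 149), (99, 148), (100, 149), (101, 149), (102, 148), (103, 147), (104, 148), (105, 148), (106, 148), (107, 148), (108, 148), (109, 148), (110, 146), (111, 147), (112, 148), (113, 147), (114, 145), (115, 146), (116, 147), (117, 146), (118, 147), (119, 145), (120, 146), (121, 146), (122, 145), (123, 145), (124, 145), (125, 144), (126, 143), (127, 141), (128, 137), (129, 122), (130, 94), (131, 60), (132, 35), (133, 21), (134, 18), (135, 16), (136, 20), (137, 19), (138, 22), (139, 16), (140, 19), (141, 19), (142, 19), (143, 20), (144, 39), (145, 88), (146, 137)
[... 664 characters left out ...]
 197), (106, 197), (107, 198), (108, 197), (109, 197), (110, 197), (111, 195), (112, 196), (113, 195), (114, 195), (115, 193), (116, 194), (117, 193), (118, 193), (119, 193), (120, 193), (121, 192), (122, 193), (123, 190), (124, 190), (125, 191), (126, 189), (127, 189), (128, 189), (129, 189), (130, 189), (131, 189), (132, 190), (133, 188), (134, 187), (135, 182), (136, 176), (137, 170), (138, 161), (139, 135), (140, 95), (141, 60), (142, 42), (143, 35), (144, 37), (145, 37), (146, 36), (147, 36), (148, 38), (149, 36), (150, 35), (151, 37), (152, 38), (153, 77), (154, 150), (155, 218), (156, 237), (157, 240), (158, 241), (159, 241), (160, 241), (161, 240), (162, 240), (163, 240), (164, 240)]
```

View pics/w2k.png

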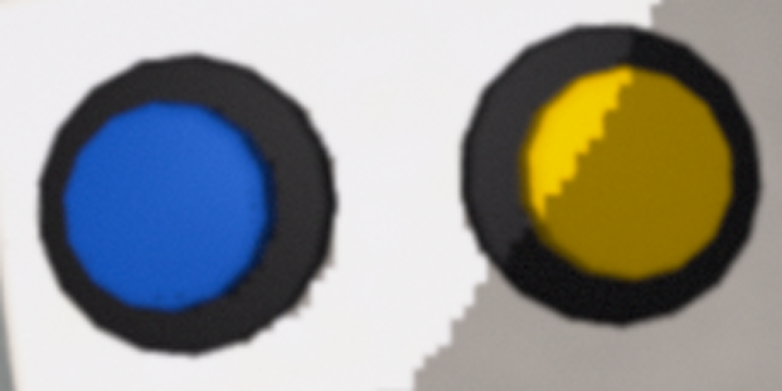

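```bash
python3 - <<'E'
from h import *
im=get_image("scene")[:,:,::-1]; t=get_image("top")[:,:,::-1]
cv2.imwrite("pics/s5.png",im); cv2.imwrite("pics/t5.png",t)
a=cv2.imread("pics/scene0.png");
A=cv2.resize(a[200:290,90:210],None,fx=3.3,fy=3.3,interpolation=cv2.INTER_CUBIC);B=cv2.resize(im[200:290,90:210],None,fx=3.3,fy=3.3,interpolation=cv2.INTER_CUBIC)
cv2.imwrite("pics/cmp2.png",np.hstack([A,B]))
E
```

```text
(no output)
```

View pics/cmp2.png

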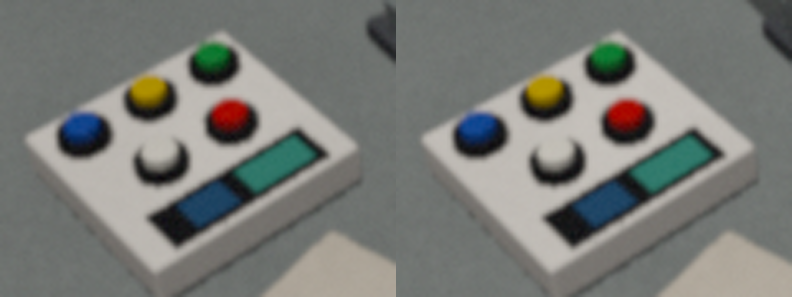

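View pics/t5.png

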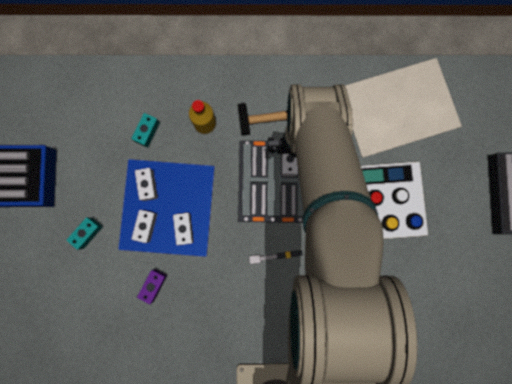

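```bash
python3 - <<'E'
import cv2,numpy as np
a=cv2.imread("pics/s2.png",0);b=cv2.imread("pics/s3.png",0)
for y in range(205,246,5):
    print(y,"P",a[y,250:300:4],"\n    U",b[y,250:300:4])
E
```

```text
205 P [ 69  63  53  62  89 107 117 120 121 121 121 121 121] 
    U [120 119 117 114 115 116 118 120 122 123 123 123 122]
210 P [ 67  64  54  50  73  92 106 114 118 120 121 121 121] 
    U [119 118 114 107 102 103 108 114 120 121 122 123 123]
215 P [ 67  67  56  44  52  67  82  95 109 116 120 121 122] 
    U [119 118 115 108  95  86  87  96 109 117 122 123 123]
220 P [ 67  71  66  54  49  46  51  66  90 109 118 121 122] 
    U [120 120 118 113  98  75  63  69  90 110 120 123 122]
225 P [ 65  74  78  78  70  51  39  43  69  97 112 119 121] 
    U [121 121 120 118 103  74  49  45  70  98 114 122 123]
230 P [ 63  75  88  97  92  67  42  31  51  82 104 117 120] 
    U [123 123 121 117 102  75  46  33  52  83 106 119 122]
235 P [ 68  80  95 106 100  75  45  25  35  69  98 115 121] 
    U [125 124 121 114  99  73  45  28  36  69 100 117 121]
240 P [ 85  94 104 108  94  68  40  23  27  62  94 114 120] 
    U [126 124 119 110  92  65  38  23  30  64  96 116 121]
245 P [105 108 108 100  78  52  30  20  28  63  95 114 120] 
    U [125 119 110  97  74  48  28  19  29  63  97 117 122]
```

```bash
python3 -c "
from h import *
go([.5435,-.336,.10],90)"
```

```text
yaw 90 shift [  5.82   9.04 -29.85] turn [-1.   0.   0.1] steps 7.6 0.1
yaw 270 shift [  5.82   9.04 -29.85] turn [ 1.79e+02  1.00e-01 -0.00e+00] steps 7.6 25.0
t 12.52 pos [ 0.6391 -0.0392  0.1583] F [-0.5  0.7 -0.3] gap 0.063 j7 1.56
```

```bash
python3 -m crank '[[[0,9.1,-29.8],[-1,0,0.1],0],[[0,9.1,-29.8],[-1,0,0.1],0],[[0,9.1,-29.8],[-1,0,0.1],0],[[0,9.1,-29.8],[-1,0,0.1],0],[[0,9.1,-29.8],[-1,0,0.1],0],[[1,9.1,-29.8],[-1,0,0.1],0],[[3,9.1,-29.8],[-1,0,0.1],0],[[5.8,9.1,-29.8],[-1,0,0.1],0],[[5.8,9.1,-29.8],[-1,0,0.1],0],[[5.8,9.1,-29.8],[-1,0,0.1],0]]';python3 -m crank '[[[0,0,0],[0,0,0],0]]'; python3 held.py pics/w9.png; python3 -c "
from h import *
go([.5435,-.336,.064],90)"
```

```text
t: 13.35
tool_pos: [0.539, -0.3361, 0.096]
tool_rot: [0.5, -0.496, 0.502, 0.502]
force: [1.6, 0.9, -0.3]
finger_gap: 0.0001
t: 13.43
tool_pos: [0.54, -0.3343, 0.0954]
tool_rot: [0.5, -0.496, 0.501, 0.503]
force: [0.3, 0.1, -0.2]
finger_gap: -0.0003
pos [ 0.54   -0.3343  0.0954] [ 0.3  0.1 -0.2] gap -0.0003 expected top-centre px [247.  261.7]
yaw 90 shift [ 3.11 -0.46 -0.2 ] turn [-0.1  0.3 -0.5] steps 0.8 0.1
yaw 270 shift [ 3.11 -0.46 -0.2 ] turn [179.9  -0.8  -0.5] steps 0.8 25.1
t 13.48 pos [ 0.5392 -0.3341  0.0951] F [-1.1 -0.1 -0.7] gap 0.0001 j7 2.03
```

View pics/w9.png

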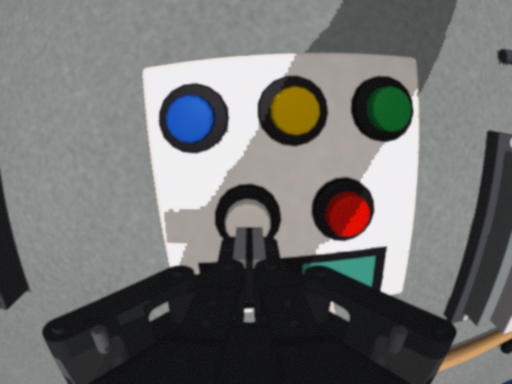

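Shallow contact test: creep down to find where the cap's top is first felt.

```bash
python3 -m crank '[[[1.5,-0.45,-0.2],[-0.1,0.3,-0.5],0],[[2.7,-0.45,-0.2],[-0.1,0.3,-0.5],0],[[3,-0.45,-0.2],[-0.1,0.3,-0.5],0],[[3,-0.45,-0.2],[-0.1,0.3,-0.5],0]]'; python3 -m crank '[[[0.1,0,0],[0,0,0],0],[[0.1,0,0],[0,0,0],0]]';python3 -m crank '[[[0.1,0,0],[0,0,0],0],[[0.1,0,0],[0,0,0],0]]'
```

```text
t: 13.82
tool_pos: [0.5432, -0.3344, 0.0643]
tool_rot: [0.5, -0.499, 0.5, 0.501]
force: [0.3, 0.3, -0.7]
finger_gap: 0.0001
t: 13.98
tool_pos: [0.5436, -0.3339, 0.0637]
tool_rot: [0.5, -0.499, 0.5, 0.501]
force: [-0.4, -0.1, 0.1]
finger_gap: 0.0001
t: 14.15
tool_pos: [0.544, -0.3338, 0.0632]
tool_rot: [0.5, -0.5, 0.499, 0.501]
force: [0.1, 0.6, -0.4]
finger_gap: -0.0
```

```bash
python3 -m crank '[[[0.15,0,0],[0,0,0],0],[[0.15,0,0],[0,0,0],0]]'; python3 -m crank '[[[0.1,0,0],[0,0,0],0],[[0.1,0,0],[0,0,0],0]]';python3 -m crank '[[[0.1,0,0],[0,0,0],0],[[0.1,0,0],[0,0,0],0]]'
```

```text
t: 14.32
tool_pos: [0.5443, -0.3341, 0.062]
tool_rot: [0.5, -0.5, 0.499, 0.501]
force: [0.4, -0.3, 1.1]
finger_gap: -0.0001
t: 14.48
tool_pos: [0.5443, -0.3341, 0.0611]
tool_rot: [0.5, -0.5, 0.499, 0.501]
force: [0.1, 0.6, 1.9]
finger_gap: 0.0
t: 14.65
tool_pos: [0.5443, -0.3341, 0.0601]
tool_rot: [0.5, -0.5, 0.499, 0.501]
force: [-0.7, 1.4, 2.0]
finger_gap: 0.0
```

```bash
python3 -m crank '[[[-3,0,0],[0,0,0],0],[[-6,0,0],[0,0,0],4],[[-10,0,0],[0,0,0],8],[[-12,0,0],[0,0,0],8],[[-12,0,10],[0,0,0],8],[[-12,0,20],[0,0,0],8],[[-12,0,30],[0,0,0],8],[[-12,0,36],[0,0,0],8],[[-12,0,40],[0,0,0],8]]'; python3 -c "
from h import *
go([.459,.2445,.15],97.1)"
```

```text
t: 15.4
tool_pos: [0.5436, -0.1243, 0.1804]
tool_rot: [0.5, -0.5, 0.499, 0.501]
force: [1.4, 0.5, 0.4]
finger_gap: 0.08
yaw 97.1 shift [ 3.09  8.42 36.88] turn [-7.   0.1  0. ] steps 9.1 1.0
yaw 277.1 shift [ 3.09  8.42 36.88] turn [ 1.73e+02  0.00e+00 -1.00e-01] steps 9.1 24.2
t 15.4 pos [ 0.5436 -0.1243  0.1804] F [1.4 0.5 0.4] gap 0.08 j7 1.71
```

```bash
python3 -m crank '[[[0,8.4,36.9],[-7,0,0],8],[[0,8.4,36.9],[-7,0,0],8],[[0,8.4,36.9],[-7,0,0],8],[[0,8.4,36.9],[-7,0,0],8],[[0,8.4,36.9],[-7,0,0],8],[[0,8.4,36.9],[-7,0,0],8],[[0,8.4,36.9],[-7,0,0],8],[[1,8.4,36.9],[-7,0,0],8],[[3,8.4,36.9],[-7,0,0],8],[[3,8.4,36.9],[-7,0,0],8]]'; python3 -m crank '[[[0,0,0],[0,0,0],8]]'; python3 - <<'E'
from h import *
c=cam("wrist"); im=get_image("wrist"); cv2.imwrite("pics/w10.png",im[:,:,::-1])
for v in (150,180,200): print(blocks("wrist",im,c,vmin=v))
print(blocks("top",get_image("top"),cam("top")))
go([.459,.2445,.031],97.1)
E
```

```text
t: 16.23
tool_pos: [0.4562, 0.2518, 0.1495]
tool_rot: [0.467, -0.53, 0.465, 0.533]
force: [-1.0, 0.7, 0.1]
finger_gap: 0.0799
t: 16.32
tool_pos: [0.4543, 0.2544, 0.1481]
tool_rot: [0.465, -0.531, 0.464, 0.535]
force: [0.5, 0.1, 0.4]
finger_gap: 0.0801
[(0.4576, 0.2449, 7.3, 80.0, 39.5), (0.5651, 0.3433, 9.7, 58.5, 40.6), (0.4649, 0.3477, -14.0, 81.0, 40.7)]
[(0.5654, 0.3434, 9.2, 57.0, 39.9), (0.4654, 0.3479, -13.9, 80.1, 40.0)]
[(0.5652, 0.3435, 9.6, 56.0, 39.2), (0.4655, 0.348, -13.6, 79.8, 39.5)]
[(0.5776, 0.3447, 10.0, 81.4, 41.3)]
yaw 97.1 shift [11.8  -0.26 -0.84] turn [ 0.6  0.3 -0.1] steps 2.8 0.1
yaw 277.1 shift [11.8  -0.26 -0.84] turn [-179.4    0.2    0.4] steps 2.8 25.1
t 16.42 pos [0.4557 0.2519 0.1491] F [ 0.9 -0.4 -0.9] gap 0.0799 j7 1.1
```

View pics/w10.png

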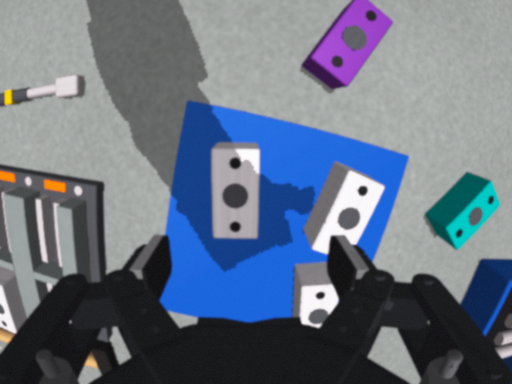

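```bash
python3 -m crank '[[[4,-0.25,-0.8],[0.5,0.3,-0.1],7.5],[[8,-0.25,-0.8],[0.5,0.3,-0.1],7.5],[[11,-0.25,-0.8],[0.5,0.3,-0.1],7.5],[[11.8,-0.25,-0.8],[0.5,0.3,-0.1],7.5],[[11.8,-0.25,-0.8],[0.5,0.3,-0.1],7.5],[[11.8,-0.25,-0.8],[0.5,0.3,-0.1],2],[[11.8,-0.25,-0.8],[0.5,0.3,-0.1],2],[[11.8,-0.25,-0.8],[0.5,0.3,-0.1],2],[[11.8,-0.25,-0.8],[0.5,0.3,-0.1],2],[[11.8,-0.25,-0.8],[0.5,0.3,-0.1],2]]'; python3 -m crank '[[[0,0,0],[0,0,0],2],[[0,0,0],[0,0,0],2],[[-2,0,0],[0,0,0],2],[[-5,0,0],[0,0,0],2],[[-8,0,0],[0,0,0],2],[[-11,0,0],[0,0,0],2],[[-12,0,0],[0,0,0],2],[[-12,0,0],[0,0,0],2]]'; python3 held.py pics/w11.png; python3 -c "
from h import *
go([.6402,.0413,.150],89)"
```

```text
t: 17.25
tool_pos: [0.4605, 0.2448, 0.0334]
tool_rot: [-0.469, 0.531, -0.467, -0.529]
force: [-0.1, -2.7, 6.9]
finger_gap: 0.0387
t: 17.92
tool_pos: [0.4616, 0.2458, 0.1559]
tool_rot: [-0.471, 0.531, -0.465, -0.529]
force: [0.3, 0.2, -4.0]
finger_gap: 0.0384
pos [0.4616 0.2458 0.1559] [ 0.3  0.2 -4. ] gap 0.0384 expected top-centre px [246.9 262. ]
yaw 89 shift [  0.45 -15.31 -22.45] turn [8.1 0.1 0.3] steps 6.5 1.1
yaw 269 shift [  0.45 -15.31 -22.45] turn [-1.719e+02 -4.000e-01  1.000e-01] steps 6.5 24.0
t 17.97 pos [0.4604 0.2451 0.154 ] F [ 0.4  0.2 -4.3] gap 0.0384 j7 1.1
```

View pics/w11.png

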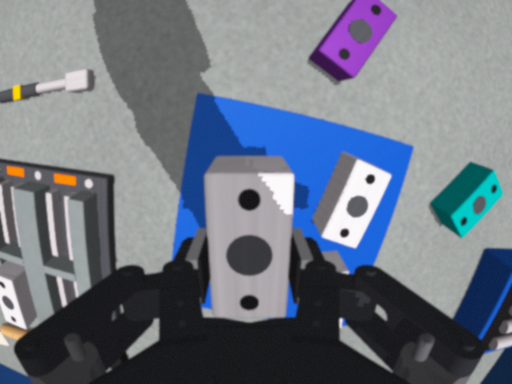

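```bash
python3 -m crank '[[[0,-15.6,-22.5],[8,0,0.3],2],[[0,-15.6,-22.5],[8,0,0.3],2],[[0,-15.6,-22.5],[8,0,0.3],2],[[0,-15.6,-22.5],[8,0,0.3],2],[[0,-15.6,-22.5],[8,0,0.3],2],[[0,-15.6,-22.5],[8,0,0.3],2],[[0,-15.6,-22.5],[8,0,0.3],2],[[0,-15.6,-22.5],[8,0,0.3],2],[[0,-15.6,-22.5],[8,0,0.3],2]]'; python3 -m crank '[[[0,0,0],[0,0,0],2]]'; python3 held.py pics/w12.png; python3 -c "
from h import *
go([.6424,.0405,.098],89)"
```

```text
t: 18.72
tool_pos: [0.642, 0.0385, 0.1511]
tool_rot: [0.503, -0.494, 0.506, 0.496]
force: [-0.3, 1.0, -5.2]
finger_gap: 0.0386
t: 18.8
tool_pos: [0.6405, 0.04, 0.1489]
tool_rot: [0.503, -0.493, 0.506, 0.498]
force: [-0.9, 0.4, -5.4]
finger_gap: 0.0383
pos [0.6405 0.04   0.1489] [-0.9  0.4 -5.4] gap 0.0383 expected top-centre px [246.8 261.7]
yaw 89 shift [ 5.03 -0.32  0.11] turn [-0.   0.  -0.6] steps 1.2 0.1
yaw 269 shift [ 5.03 -0.32  0.11] turn [180.  -1.  -0.] steps 1.2 25.1
t 18.85 pos [0.6397 0.0395 0.1483] F [ 0.1 -1.6 -5.4] gap 0.0384 j7 1.42
```

View pics/w12.png

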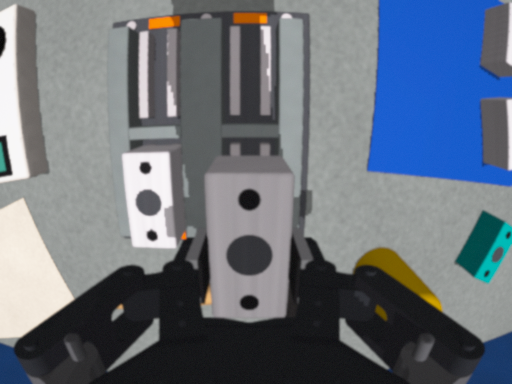

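```bash
python3 -m crank '[[[2,-0.3,0.1],[0,0,-0.6],2],[[4,-0.3,0.1],[0,0,-0.6],2],[[5,-0.3,0.1],[0,0,-0.6],2],[[5,-0.3,0.1],[0,0,-0.6],2],[[5,-0.3,0.1],[0,0,-0.6],2]]'; python3 held.py pics/w13.png; python3 -c "
from h import *
go([.6424,.041,.070],89)"
```

```text
t: 19.27
tool_pos: [0.6414, 0.0412, 0.0977]
tool_rot: [0.504, -0.495, 0.505, 0.496]
force: [0.5, -0.6, -4.4]
finger_gap: 0.0384
pos [0.6414 0.0412 0.0977] [ 0.5 -0.6 -4.4] gap 0.0384 expected top-centre px [246.7 261.9]
yaw 89 shift [ 2.87  0.   -0.  ] turn [0. 0. 0.] steps 0.7 0.0
yaw 269 shift [ 2.87  0.   -0.  ] turn [-180.   -0.    0.] steps 0.7 25.1
t 19.32 pos [0.6424 0.041  0.0987] F [ 0.9  0.3 -3.3] gap 0.0385 j7 1.41
```

View pics/w13.png

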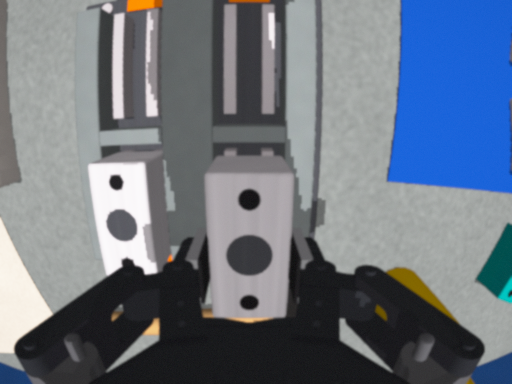

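```bash
python3 -m crank '[[[1,0,0],[0,0,0],2],[[2,0,0],[0,0,0],2],[[2.7,0,0],[0,0,0],2],[[3,0,0],[0,0,0],2],[[3,0,0],[0,0,0],2]]';python3 -m crank '[[[0.3,0,0],[0,0,0],2],[[0.5,0,0],[0,0,0],2],[[0.5,0,0],[0,0,0],2]]';python3 -m crank '[[[0.2,0,0],[0,0,0],2],[[0.4,0,0],[0,0,0],2],[[0.4,0,0],[0,0,0],2]]'
```

```text
t: 19.73
tool_pos: [0.6416, 0.0409, 0.0675]
tool_rot: [0.504, -0.495, 0.505, 0.496]
force: [1.0, 0.3, -4.0]
finger_gap: 0.0386
t: 19.98
tool_pos: [0.6422, 0.0409, 0.0629]
tool_rot: [0.504, -0.496, 0.504, 0.496]
force: [-0.5, -0.1, -2.0]
finger_gap: 0.0383
t: 20.23
tool_pos: [0.6423, 0.041, 0.0604]
tool_rot: [0.504, -0.496, 0.504, 0.496]
force: [-4.3, 0.1, 10.2]
finger_gap: 0.0387
```

```bash
python3 -m crank '[[[0.2,0,0],[0,0,0],2],[[0.4,0,0],[0,0,0],2],[[0.4,0,0],[0,0,0],2]]';python3 -m crank '[[[0.3,0,0],[0,0,0],2],[[0.5,0,0],[0,0,0],2],[[0.5,0,0],[0,0,0],2]]'
```

```text
t: 20.48
tool_pos: [0.6424, 0.041, 0.0603]
tool_rot: [0.505, -0.496, 0.504, 0.495]
force: [-10.0, 0.2, 25.9]
finger_gap: 0.0381
t: 20.73
tool_pos: [0.6424, 0.041, 0.0602]
tool_rot: [0.505, -0.496, 0.504, 0.495]
force: [-12.0, -1.4, 32.5]
finger_gap: 0.0386
```

```bash
python3 -m crank '[[[-0.2,0,0],[0,0,0],5.2],[[-0.2,0,0],[0,0,0],5.2],[[-0.2,0,0],[0,0,0],5.2],[[-2,0,0],[0,0,0],5.2],[[-5,0,0],[0,0,0],6],[[-9,0,0],[0,0,0],0],[[-10,0,0],[0,0,0],0],[[-10,0,0],[0,0,0],0],[[-10,0,0],[0,0,0],0]]'; python3 held.py pics/w14.png;python3 -c "
from h import *
go([.6400,.041,.080],89)"
```

```text
t: 21.48
tool_pos: [0.6424, 0.0409, 0.1599]
tool_rot: [0.505, -0.496, 0.504, 0.495]
force: [-0.9, 0.3, -0.9]
finger_gap: 0.0115
pos [0.6424 0.0409 0.1599] [-0.9  0.3 -0.9] gap 0.0115 expected top-centre px [246.7 262. ]
yaw 89 shift [7.88 0.15 0.01] turn [-0. -0. -0.] steps 1.9 0.0
yaw 269 shift [7.88 0.15 0.01] turn [180.  -0.   0.] steps 1.9 25.1
t 21.53 pos [0.6415 0.0409 0.1588] F [-1.3 -0.1 -1.4] gap 0.0042 j7 1.41
```

View pics/w14.png

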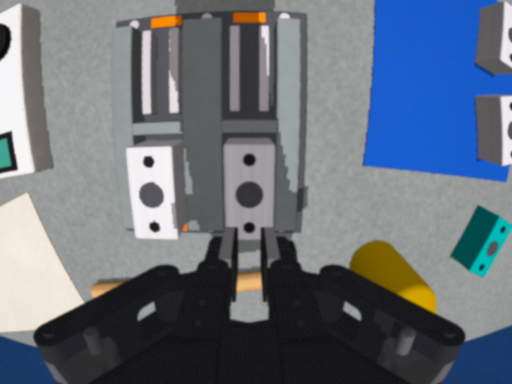

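```bash
python3 -m crank '[[[3,0.15,0],[0,0,0],0],[[6,0.15,0],[0,0,0],0],[[7,0.15,0],[0,0,0],0],[[7.6,0.15,0],[0,0,0],0],[[7.6,0.15,0],[0,0,0],0]]';python3 -m crank '[[[0.2,0,0],[0,0,0],0],[[0.5,0,0],[0,0,0],0],[[0.5,0,0],[0,0,0],0]]';python3 -m crank '[[[0.3,0,0],[0,0,0],0],[[0.4,0,0],[0,0,0],0],[[0.4,0,0],[0,0,0],0]]'
```

```text
t: 21.95
tool_pos: [0.6387, 0.0408, 0.0807]
tool_rot: [0.503, -0.495, 0.506, 0.497]
force: [1.1, 0.6, 0.0]
finger_gap: -0.0003
t: 22.2
tool_pos: [0.6397, 0.0409, 0.0781]
tool_rot: [0.504, -0.495, 0.505, 0.496]
force: [-2.0, -0.4, 8.4]
finger_gap: 0.0
t: 22.45
tool_pos: [0.6398, 0.0409, 0.078]
tool_rot: [0.504, -0.495, 0.505, 0.496]
force: [-7.6, -1.0, 19.2]
finger_gap: -0.0
```

```bash
python3 -m crank '[[[-3,0,0],[0,0,0],2],[[-6,0,0],[0,0,0],4],[[-8,0,0],[0,0,0],8],[[-8,0,0],[0,0,0],8]]'; python3 -c "
from h import *
go([.5777,.3455,.15],99.8)"
```

```text
t: 22.78
tool_pos: [0.644, 0.0412, 0.1645]
tool_rot: [0.507, -0.498, 0.502, 0.493]
force: [1.1, -0.3, 0.4]
finger_gap: 0.0482
yaw 99.8 shift [ 1.41  7.19 30.3 ] turn [-10.8  -0.    0.6] steps 7.5 1.5
yaw 279.8 shift [ 1.41  7.19 30.3 ] turn [169.2   0.9   0. ] steps 7.5 23.6
t 22.78 pos [0.644  0.0412 0.1645] F [ 1.1 -0.3  0.4] gap 0.0482 j7 1.41
```

```bash
python3 -c "
from h import *
print(px2w('top',(198,106),.165),px2w('top',(205,124),.05), px2w('top',(205,127),.0))"
```

```text
[0.75282658 0.19095286 0.165     ] [0.73784562 0.18524196 0.05      ] [0.74211836 0.19020369 0.        ]
```

```bash
python3 -m crank '[[[0,4,1],[0,0,0.6],8],[[0,8,4],[-5,0,0.6],8],[[0,9,8],[-10.8,0,0.6],8],[[0,9,12],[-10.8,0,0.6],8],[[0,9,16],[-10.8,0,0.6],8],[[0,8,22],[-10.8,0,0.6],8],[[0,7.2,30.3],[-10.8,0,0.6],8],[[0,7.2,30.3],[-10.8,0,0.6],8],[[1.4,7.2,30.3],[-10.8,0,0.6],8],[[1.4,7.2,30.3],[-10.8,0,0.6],8]]'; python3 -m crank '[[[0,0,0],[0,0,0],8]]'; python3 - <<'E'
from h import *
c=cam("wrist"); im=get_image("wrist"); cv2.imwrite("pics/w15.png",im[:,:,::-1])
for v in (130,170,190): print(blocks("wrist",im,c,vmin=v))
go([.5777,.3455,.031],99.8)
E
```

```text
t: 23.62
tool_pos: [0.575, 0.3537, 0.1484]
tool_rot: [0.454, -0.541, 0.452, 0.544]
force: [-1.0, 0.7, -0.4]
finger_gap: 0.0799
t: 23.7
tool_pos: [0.5748, 0.3535, 0.1477]
tool_rot: [0.453, -0.542, 0.453, 0.544]
force: [1.0, -1.3, 0.1]
finger_gap: 0.08
[(0.5753, 0.3456, 9.8, 83.6, 39.9), (0.4666, 0.3483, -13.6, 80.0, 39.8)]
[(0.6322, 0.2484, 85.2, 54.5, 32.3), (0.6733, 0.3222, -24.1, 52.7, 26.9), (0.5763, 0.347, 10.1, 78.0, 37.5), (0.4665, 0.3484, -13.6, 79.7, 39.8), (0.6841, 0.4184, -88.3, 77.8, 47.5)]
[(0.4664, 0.3484, -13.6, 79.6, 39.8)]
yaw 99.8 shift [11.67 -0.2  -1.03] turn [ 0.5  0.3 -0.1] steps 2.8 0.1
yaw 279.8 shift [11.67 -0.2  -1.03] turn [-179.5    0.2    0.5] steps 2.8 25.1
t 23.75 pos [0.5742 0.3547 0.1478] F [-0.3  1.1 -0.2] gap 0.0802 j7 1.11
```

View pics/w15.png

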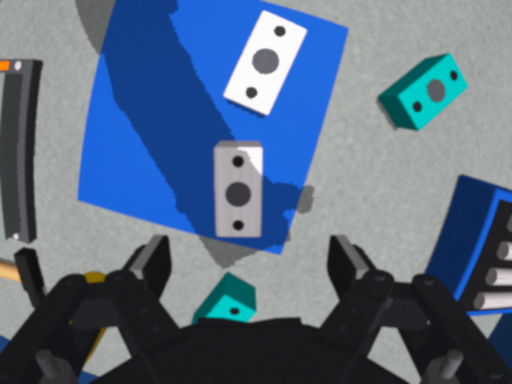

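```bash
python3 -m crank '[[[4,-0.2,-1],[0.5,0.3,-0.1],7.5],[[8,-0.2,-1],[0.5,0.3,-0.1],7.5],[[11,-0.2,-1],[0.5,0.3,-0.1],7.5],[[11.7,-0.2,-1],[0.5,0.3,-0.1],7.5],[[11.7,-0.2,-1],[0.5,0.3,-0.1],7.5],[[11.7,-0.2,-1],[0.5,0.3,-0.1],2],[[11.7,-0.2,-1],[0.5,0.3,-0.1],2],[[11.7,-0.2,-1],[0.5,0.3,-0.1],2],[[11.7,-0.2,-1],[0.5,0.3,-0.1],2],[[11.7,-0.2,-1],[0.5,0.3,-0.1],2]]'; python3 -m crank '[[[0,0,0],[0,0,0],2],[[0,0,0],[0,0,0],2],[[-2,0,0],[0,0,0],2],[[-5,0,0],[0,0,0],2],[[-8,0,0],[0,0,0],2],[[-11,0,0],[0,0,0],2],[[-12,0,0],[0,0,0],2],[[-12,0,0],[0,0,0],2]]'; python3 held.py pics/w16.png; python3 -c "
from h import *
go([.5372,-.037,.150],89)"
```

```text
t: 24.58
tool_pos: [0.5796, 0.3463, 0.0338]
tool_rot: [-0.457, 0.542, -0.454, -0.54]
force: [-0.3, -1.7, 7.7]
finger_gap: 0.0386
t: 25.25
tool_pos: [0.5807, 0.3473, 0.1569]
tool_rot: [-0.459, 0.542, -0.452, -0.54]
force: [0.5, 0.4, -4.0]
finger_gap: 0.0387
pos [0.5807 0.3473 0.1569] [ 0.5  0.4 -4. ] gap 0.0387 expected top-centre px [247. 262.]
yaw 89 shift [  0.29  10.7  -37.05] turn [10.8  0.1  0.3] steps 9.2 1.5
yaw 269 shift [  0.29  10.7  -37.05] turn [-169.2   -0.5    0.2] steps 9.2 23.6
t 25.3 pos [0.5793 0.3463 0.1543] F [-1.4 -0.7 -6.1] gap 0.0389 j7 1.11
```

View pics/w16.png

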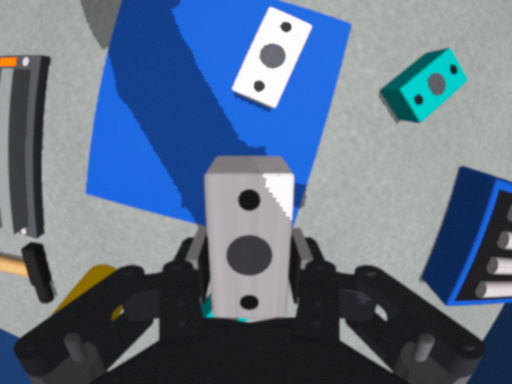

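```bash
python3 -m crank '[[[0,10.7,-37],[10.8,0,0.3],2],[[0,10.7,-37],[10.8,0,0.3],2],[[0,10.7,-37],[10.8,0,0.3],2],[[0,10.7,-37],[10.8,0,0.3],2],[[0,10.7,-37],[10.8,0,0.3],2],[[0,10.7,-37],[10.8,0,0.3],2],[[0,10.7,-37],[10.8,0,0.3],2],[[0,10.7,-37],[10.8,0,0.3],2],[[0,10.7,-37],[10.8,0,0.3],2],[[0,10.7,-37],[10.8,0,0.3],2]]'; python3 -m crank '[[[0,0,0],[0,0,0],2],[[0,0,0],[0,0,0],2]]'; python3 held.py pics/w17.png; python3 -c "
from h import *
go([.5370,-.0372,.098],89)"
```

```text
t: 26.13
tool_pos: [0.5334, -0.0463, 0.1505]
tool_rot: [0.504, -0.493, 0.509, 0.494]
force: [-1.3, -1.3, -4.5]
finger_gap: 0.0386
t: 26.3
tool_pos: [0.5311, -0.0484, 0.1484]
tool_rot: [0.504, -0.491, 0.512, 0.494]
force: [-0.2, 0.8, -4.4]
finger_gap: 0.0385
pos [ 0.5311 -0.0484  0.1484] [-0.2  0.8 -4.4] gap 0.0385 expected top-centre px [246.4 261.6]
yaw 89 shift [ 5.08 -0.52  0.9 ] turn [-0.6 -0.2 -0.6] steps 1.2 0.1
yaw 269 shift [ 5.08 -0.52  0.9 ] turn [179.4  -0.9   0.3] steps 1.2 25.1
t 26.35 pos [ 0.532  -0.0459  0.1488] F [ 0.   1.8 -3.3] gap 0.0386 j7 1.52
```

View pics/w17.png

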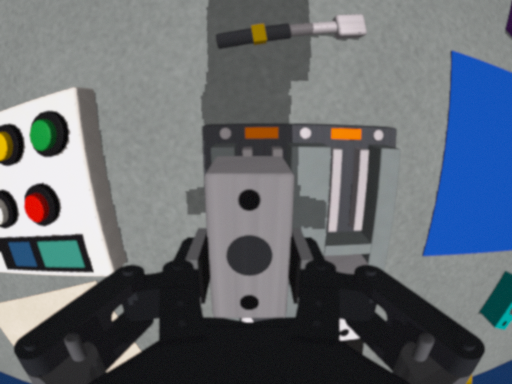

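```bash
python3 -m crank '[[[1,-0.5,0.9],[-0.5,-0.2,-0.6],2],[[2,-0.5,0.9],[-0.5,-0.2,-0.6],2],[[4,-0.5,0.9],[-0.5,-0.2,-0.6],2],[[5,-0.5,0.9],[-0.5,-0.2,-0.6],2],[[5,-0.5,0.9],[-0.5,-0.2,-0.6],2]]'; python3 -m crank '[[[0,0,0],[0,0,0],2]]'; python3 held.py pics/w18.png; python3 -c "
from h import *
go([.5370,-.0372,.070],89)"
```

```text
t: 26.77
tool_pos: [0.5344, -0.0355, 0.096]
tool_rot: [0.503, -0.494, 0.505, 0.498]
force: [-0.8, 0.5, -4.0]
finger_gap: 0.0391
t: 26.85
tool_pos: [0.5344, -0.0349, 0.0956]
tool_rot: [0.503, -0.494, 0.505, 0.498]
force: [0.3, 0.0, -4.4]
finger_gap: 0.0386
pos [ 0.5344 -0.0349  0.0956] [ 0.3  0.  -4.4] gap 0.0386 expected top-centre px [246.8 261.8]
yaw 89 shift [ 2.55 -0.32 -0.27] turn [ 0.1  0.1 -0.4] steps 0.6 0.1
yaw 269 shift [ 2.55 -0.32 -0.27] turn [-1.799e+02  6.000e-01  1.000e-01] steps 0.6 25.1
t 26.9 pos [ 0.534  -0.0345  0.0955] F [ 0.7  0.7 -4.1] gap 0.0387 j7 1.51
```

View pics/w18.png

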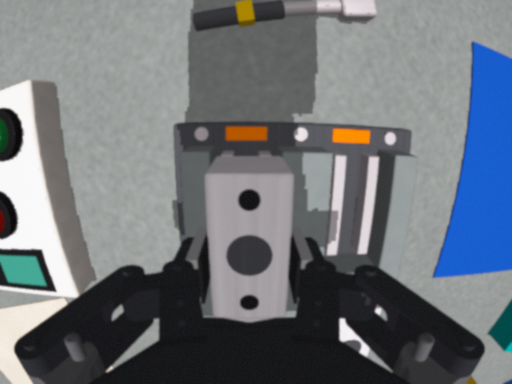

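```bash
python3 -m crank '[[[0,-0.3,-0.27],[0.1,0.1,-0.4],2],[[0.3,-0.3,-0.27],[0.1,0.1,-0.4],2],[[0.3,-0.3,-0.27],[0.1,0.1,-0.4],2]]'; python3 -c "
from h import *
go([.5370,-.0372,.067],89)"
```

```text
t: 27.15
tool_pos: [0.5373, -0.0375, 0.0927]
tool_rot: [0.504, -0.496, 0.504, 0.495]
force: [0.5, 0.1, -4.1]
finger_gap: 0.0383
yaw 89 shift [2.57 0.04 0.03] turn [ 0. -0.  0.] steps 0.6 0.0
yaw 269 shift [2.57 0.04 0.03] turn [-1.8e+02 -1.0e-01 -0.0e+00] steps 0.6 25.1
t 27.15 pos [ 0.5373 -0.0375  0.0927] F [ 0.5  0.1 -4.1] gap 0.0383 j7 1.51
```

```bash
python3 -m crank '[[[1,0,0],[0,0,0],2],[[2,0,0],[0,0,0],2],[[2.5,0,0],[0,0,0],2],[[2.5,0,0],[0,0,0],2]]';python3 -m crank '[[[0.3,0,0],[0,0,0],2],[[0.5,0,0],[0,0,0],2],[[0.5,0,0],[0,0,0],2]]';python3 -m crank '[[[0.2,0,0],[0,0,0],2],[[0.4,0,0],[0,0,0],2],[[0.4,0,0],[0,0,0],2]]';python3 -m crank '[[[0.2,0,0],[0,0,0],2],[[0.4,0,0],[0,0,0],2],[[0.4,0,0],[0,0,0],2]]'
```

```text
t: 27.48
tool_pos: [0.5371, -0.0375, 0.0665]
tool_rot: [0.504, -0.496, 0.504, 0.496]
force: [0.4, 0.6, -4.9]
finger_gap: 0.0385
t: 27.73
tool_pos: [0.537, -0.0375, 0.0612]
tool_rot: [0.504, -0.496, 0.504, 0.496]
force: [-0.2, 0.2, -2.8]
finger_gap: 0.0385
t: 27.98
tool_pos: [0.537, -0.0375, 0.0606]
tool_rot: [0.504, -0.496, 0.504, 0.495]
force: [-8.3, -0.1, 30.4]
finger_gap: 0.0386
t: 28.23
tool_pos: [0.5371, -0.0375, 0.0606]
tool_rot: [0.505, -0.496, 0.504, 0.495]
force: [-8.6, 0.9, 36.3]
finger_gap: 0.0386
```

```bash
python3 -m crank '[[[-0.2,0,0],[0,0,0],5.2],[[-0.2,0,0],[0,0,0],5.2],[[-0.2,0,0],[0,0,0],5.2],[[-2,0,0],[0,0,0],5.2],[[-5,0,0],[0,0,0],6],[[-9,0,0],[0,0,0],0],[[-10,0,0],[0,0,0],0],[[-10,0,0],[0,0,0],0],[[-10,0,0],[0,0,0],0]]'; python3 held.py pics/w19.png;python3 -c "
from h import *
go([.5348,-.0372,.080],89)"
```

```text
t: 28.98
tool_pos: [0.537, -0.0375, 0.1605]
tool_rot: [0.505, -0.496, 0.504, 0.495]
force: [0.1, 0.4, -1.0]
finger_gap: 0.0119
pos [ 0.537  -0.0375  0.1605] [ 0.1  0.4 -1. ] gap 0.0119 expected top-centre px [246.6 262.1]
yaw 89 shift [7.95 0.14 0.03] turn [ 0. -0.  0.] steps 1.9 0.0
yaw 269 shift [7.95 0.14 0.03] turn [-1.8e+02 -0.0e+00 -1.0e-01] steps 1.9 25.1
t 29.03 pos [ 0.5362 -0.0374  0.1595] F [-0.7 -0.3  0.2] gap 0.004 j7 1.52
```

View pics/w19.png

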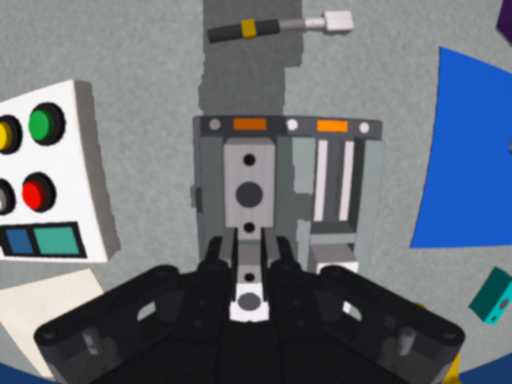

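```bash
python3 -m crank '[[[3,0.15,0],[0,0,0],0],[[6,0.15,0],[0,0,0],0],[[7,0.15,0],[0,0,0],0],[[7.6,0.15,0],[0,0,0],0],[[7.6,0.15,0],[0,0,0],0]]';python3 -m crank '[[[0.2,0,0],[0,0,0],0],[[0.5,0,0],[0,0,0],0],[[0.5,0,0],[0,0,0],0]]';python3 -m crank '[[[0.3,0,0],[0,0,0],0],[[0.4,0,0],[0,0,0],0],[[0.4,0,0],[0,0,0],0]]'
```

```text
t: 29.45
tool_pos: [0.5335, -0.0374, 0.0817]
tool_rot: [0.503, -0.495, 0.505, 0.496]
force: [0.1, -0.8, 0.1]
finger_gap: -0.0001
t: 29.7
tool_pos: [0.5343, -0.0374, 0.0781]
tool_rot: [0.504, -0.495, 0.505, 0.496]
force: [-0.9, 0.2, 4.1]
finger_gap: 0.0003
t: 29.95
tool_pos: [0.5344, -0.0374, 0.0779]
tool_rot: [0.504, -0.496, 0.505, 0.495]
force: [-7.9, 0.0, 27.7]
finger_gap: 0.0004
```

```bash
python3 -m crank '[[[-3,0,0],[0,0,0],2],[[-6,0,0],[0,0,0],4],[[-8,0,0],[0,0,0],8],[[-8,0,0],[0,0,0],8]]'; python3 -c "
from h import *
go([.4665,.348,.15],76.4)"
```

```text
t: 30.28
tool_pos: [0.538, -0.0375, 0.1631]
tool_rot: [0.507, -0.498, 0.502, 0.493]
force: [0.1, 0.1, -0.5]
finger_gap: 0.048
yaw 76.4 shift [ 1.18  7.84 38.42] turn [12.6 -0.   0.6] steps 9.4 1.8
yaw 256.4 shift [ 1.18  7.84 38.42] turn [-167.4   -0.9   -0. ] steps 9.4 23.4
t 30.28 pos [ 0.538  -0.0375  0.1631] F [ 0.1  0.1 -0.5] gap 0.048 j7 1.52
```

```bash
python3 -m crank '[[[0,7.8,38.4],[12.6,0,0.6],8],[[0,7.8,38.4],[12.6,0,0.6],8],[[0,7.8,38.4],[12.6,0,0.6],8],[[0,7.8,38.4],[12.6,0,0.6],8],[[0,7.8,38.4],[12.6,0,0.6],8],[[0,7.8,38.4],[12.6,0,0.6],8],[[0,7.8,38.4],[12.6,0,0.6],8],[[0,7.8,38.4],[12.6,0,0.6],8],[[1.2,7.8,38.4],[12.6,0,0.6],8],[[1.2,7.8,38.4],[12.6,0,0.6],8]]'; python3 -m crank '[[[0,0,0],[0,0,0],8],[[0,0,0],[0,0,0],8]]'; python3 - <<'E'
from h import *
c=cam("wrist"); im=get_image("wrist"); cv2.imwrite("pics/w20.png",im[:,:,::-1])
for v in (130,170,190): print(blocks("wrist",im,c,vmin=v))
go([.467,.348,.031],76.4)
E
```

```text
t: 31.12
tool_pos: [0.4642, 0.3555, 0.1497]
tool_rot: [0.555, -0.438, 0.553, 0.441]
force: [-1.3, 1.2, -0.4]
finger_gap: 0.0799
t: 31.28
tool_pos: [0.4629, 0.3573, 0.1495]
tool_rot: [0.554, -0.439, 0.552, 0.442]
force: [-0.6, -0.3, 1.2]
finger_gap: 0.0802
[(0.4633, 0.3492, -13.6, 84.0, 40.1)]
[(0.4646, 0.3491, -13.1, 78.5, 39.9)]
[]
yaw 76.4 shift [11.87 -0.46 -0.65] turn [ 0.5  0.2 -0.1] steps 2.9 0.1
yaw 256.4 shift [11.87 -0.46 -0.65] turn [-1.795e+02  1.000e-01  3.000e-01] steps 2.9 25.1
t 31.33 pos [0.464  0.3549 0.1497] F [-0.1 -1.4 -0.3] gap 0.0801 j7 0.68
```

View pics/w20.png

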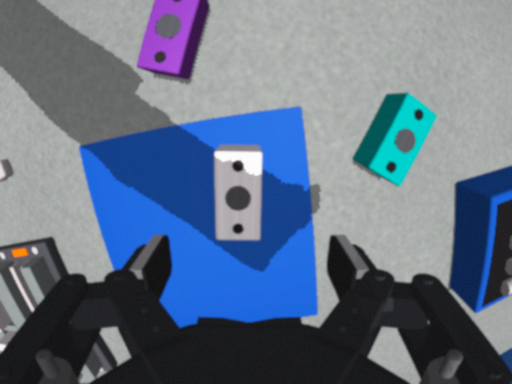

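```bash
python3 -m crank '[[[4,-0.4,-0.6],[0.5,0.2,-0.1],7.5],[[8,-0.4,-0.6],[0.5,0.2,-0.1],7.5],[[11,-0.4,-0.6],[0.5,0.2,-0.1],7.5],[[11.9,-0.4,-0.6],[0.5,0.2,-0.1],7.5],[[11.9,-0.4,-0.6],[0.5,0.2,-0.1],7.5],[[11.9,-0.4,-0.6],[0.5,0.2,-0.1],2],[[11.9,-0.4,-0.6],[0.5,0.2,-0.1],2],[[11.9,-0.4,-0.6],[0.5,0.2,-0.1],2],[[11.9,-0.4,-0.6],[0.5,0.2,-0.1],2],[[11.9,-0.4,-0.6],[0.5,0.2,-0.1],2]]'; python3 -m crank '[[[0,0,0],[0,0,0],2],[[0,0,0],[0,0,0],2],[[-2,0,0],[0,0,0],2],[[-5,0,0],[0,0,0],2],[[-8,0,0],[0,0,0],2],[[-11,0,0],[0,0,0],2],[[-12,0,0],[0,0,0],2],[[-12,0,0],[0,0,0],2]]'; python3 held.py pics/w21.png; python3 -c "
from h import *
go([.5384,.0426,.150],89)"
```

```text
t: 32.17
tool_pos: [0.468, 0.3485, 0.0331]
tool_rot: [0.557, -0.437, 0.555, 0.437]
force: [1.0, -3.0, 6.3]
finger_gap: 0.0385
t: 32.83
tool_pos: [0.4691, 0.3497, 0.1559]
tool_rot: [0.559, -0.437, 0.553, 0.437]
force: [-0.9, 0.5, -5.4]
finger_gap: 0.0385
pos [0.4691 0.3497 0.1559] [-0.9  0.5 -5.4] gap 0.0385 expected top-centre px [247.1 262.7]
yaw 89 shift [  0.32 -14.09 -28.08] turn [-12.7   0.2   0.3] steps 7.5 1.8
yaw 269 shift [  0.32 -14.09 -28.08] turn [167.3   0.4  -0.3] steps 7.5 23.4
t 32.88 pos [0.4678 0.3487 0.1537] F [-0.6 -0.7 -4.8] gap 0.0387 j7 0.68
```

View pics/w21.png

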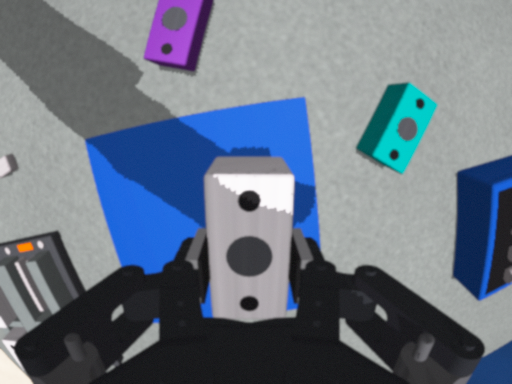

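```bash
python3 -m crank '[[[0,-14.1,-28],[-12.7,0.2,0.3],2],[[0,-14.1,-28],[-12.7,0.2,0.3],2],[[0,-14.1,-28],[-12.7,0.2,0.3],2],[[0,-14.1,-28],[-12.7,0.2,0.3],2],[[0,-14.1,-28],[-12.7,0.2,0.3],2],[[0,-14.1,-28],[-12.7,0.2,0.3],2],[[0,-14.1,-28],[-12.7,0.2,0.3],2],[[0,-14.1,-28],[-12.7,0.2,0.3],2],[[0,-14.1,-28],[-12.7,0.2,0.3],2],[[0,-14.1,-28],[-12.7,0.2,0.3],2]]'; python3 -m crank '[[[0,0,0],[0,0,0],2],[[0,0,0],[0,0,0],2]]'; python3 -c "
from h import *
go([.5382,.0428,.098],89)"
```

```text
t: 33.72
tool_pos: [0.5373, 0.0411, 0.1509]
tool_rot: [0.504, -0.494, 0.507, 0.496]
force: [-0.1, 1.4, -5.2]
finger_gap: 0.0388
t: 33.88
tool_pos: [0.5358, 0.0424, 0.1493]
tool_rot: [0.503, -0.493, 0.507, 0.497]
force: [0.7, -0.5, -4.9]
finger_gap: 0.0387
yaw 89 shift [ 5.13 -0.29  0.05] turn [-0.1 -0.  -0.5] steps 1.2 0.1
yaw 269 shift [ 5.13 -0.29  0.05] turn [179.9  -0.8   0. ] steps 1.2 25.1
t 33.88 pos [0.5358 0.0424 0.1493] F [ 0.7 -0.5 -4.9] gap 0.0387 j7 1.37
```

```bash
python3 -m crank '[[[1,-0.3,0.05],[-0.1,0,-0.5],2],[[2,-0.3,0.05],[-0.1,0,-0.5],2],[[4,-0.3,0.05],[-0.1,0,-0.5],2],[[5,-0.3,0.05],[-0.1,0,-0.5],2],[[5,-0.3,0.05],[-0.1,0,-0.5],2]]'; python3 -m crank '[[[0,0,0],[0,0,0],2]]'; python3 held.py pics/w22.png; python3 -c "
from h import *
go([.5382,.0428,.067],89)"
```

```text
t: 34.3
tool_pos: [0.5358, 0.0434, 0.0966]
tool_rot: [0.502, -0.495, 0.506, 0.497]
force: [-0.8, 0.0, -4.2]
finger_gap: 0.0388
t: 34.38
tool_pos: [0.5356, 0.0438, 0.0963]
tool_rot: [0.502, -0.495, 0.506, 0.498]
force: [0.5, -0.4, -3.9]
finger_gap: 0.0387
pos [0.5356 0.0438 0.0963] [ 0.5 -0.4 -3.9] gap 0.0387 expected top-centre px [246.7 261.7]
yaw 89 shift [ 2.92 -0.32 -0.11] turn [ 0.1 -0.1 -0.4] steps 0.7 0.1
yaw 269 shift [ 2.92 -0.32 -0.11] turn [-1.799e+02  7.000e-01 -1.000e-01] steps 0.7 25.1
t 34.43 pos [0.5352 0.044  0.0963] F [-1.2  0.3 -4.6] gap 0.039 j7 1.37
```

View pics/w22.png

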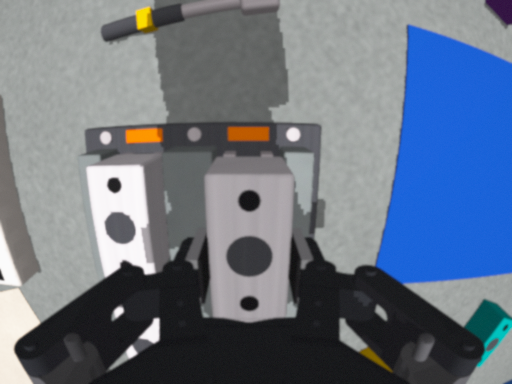

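```bash
python3 -m crank '[[[0.2,-0.3,-0.1],[0.1,-0.1,-0.4],2],[[0.5,-0.3,-0.1],[0.1,-0.1,-0.4],2],[[0.5,-0.3,-0.1],[0.1,-0.1,-0.4],2]]';python3 -m crank '[[[1,0,0],[0,0,0],2],[[2,0,0],[0,0,0],2],[[2.3,0,0],[0,0,0],2],[[2.3,0,0],[0,0,0],2]]';python3 -m crank '[[[0.2,0,0],[0,0,0],2],[[0.3,0,0],[0,0,0],2],[[0.3,0,0],[0,0,0],2]]';python3 -m crank '[[[0.2,0,0],[0,0,0],2],[[0.3,0,0],[0,0,0],2],[[0.3,0,0],[0,0,0],2]]'
```

```text
t: 34.68
tool_pos: [0.5384, 0.0428, 0.0913]
tool_rot: [0.504, -0.496, 0.504, 0.496]
force: [0.1, 0.6, -4.2]
finger_gap: 0.0386
t: 35.02
tool_pos: [0.5377, 0.0427, 0.0671]
tool_rot: [0.504, -0.495, 0.505, 0.496]
force: [-1.0, 0.6, -4.4]
finger_gap: 0.0386
t: 35.27
tool_pos: [0.5379, 0.0428, 0.0643]
tool_rot: [0.504, -0.495, 0.504, 0.496]
force: [-0.3, 0.1, -1.6]
finger_gap: 0.0383
t: 35.52
tool_pos: [0.5379, 0.0428, 0.0614]
tool_rot: [0.504, -0.495, 0.504, 0.496]
force: [-1.3, 0.3, 2.3]
finger_gap: 0.039
```

```bash
python3 -m crank '[[[0.2,0,0],[0,0,0],2],[[0.4,0,0],[0,0,0],2],[[0.4,0,0],[0,0,0],2]]';python3 -m crank '[[[0.2,0,0],[0,0,0],2],[[0.4,0,0],[0,0,0],2],[[0.4,0,0],[0,0,0],2]]';python3 -m crank '[[[-0.2,0,0],[0,0,0],5.2],[[-0.2,0,0],[0,0,0],5.2],[[-0.2,0,0],[0,0,0],5.2],[[-2,0,0],[0,0,0],5.2],[[-5,0,0],[0,0,0],6],[[-9,0,0],[0,0,0],0],[[-10,0,0],[0,0,0],0],[[-10,0,0],[0,0,0],0],[[-10,0,0],[0,0,0],0]]'; python3 held.py pics/w23.png;python3 -c "
from h import *
go([.5362,.043,.080],89)"
```

```text
t: 35.77
tool_pos: [0.538, 0.0428, 0.06]
tool_rot: [0.504, -0.495, 0.504, 0.496]
force: [-7.8, -1.5, 27.0]
finger_gap: 0.0388
t: 36.02
tool_pos: [0.538, 0.0428, 0.0599]
tool_rot: [0.504, -0.496, 0.504, 0.496]
force: [-10.3, -0.0, 39.1]
finger_gap: 0.0385
t: 36.77
tool_pos: [0.5382, 0.0428, 0.1597]
tool_rot: [0.505, -0.496, 0.504, 0.495]
force: [0.1, 0.4, 0.4]
finger_gap: 0.0116
pos [0.5382 0.0428 0.1597] [0.1 0.4 0.4] gap 0.0116 expected top-centre px [246.8 262. ]
yaw 89 shift [7.88 0.11 0.04] turn [ 0.  -0.  -0.1] steps 1.9 0.0
yaw 269 shift [7.88 0.11 0.04] turn [-1.8e+02  1.0e-01 -0.0e+00] steps 1.9 25.1
t 36.82 pos [0.5374 0.0426 0.1588] F [-0.4 -0.6 -0.5] gap 0.0042 j7 1.38
```

View pics/w23.png

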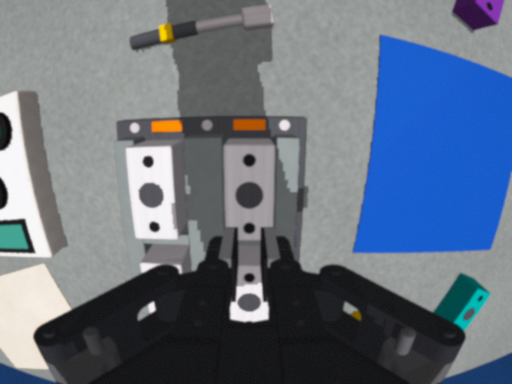

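Tap, then rise and check all four in the picture.

```bash
python3 -m crank '[[[3,0.1,0],[0,0,0],0],[[6,0.1,0],[0,0,0],0],[[7,0.1,0],[0,0,0],0],[[7.6,0.1,0],[0,0,0],0],[[7.6,0.1,0],[0,0,0],0]]';python3 -m crank '[[[0.2,0,0],[0,0,0],0],[[0.5,0,0],[0,0,0],0],[[0.5,0,0],[0,0,0],0]]';python3 -m crank '[[[0.3,0,0],[0,0,0],0],[[0.4,0,0],[0,0,0],0],[[0.4,0,0],[0,0,0],0]]'; python3 -m crank '[[[-3,0,0],[0,0,0],0],[[-6,0,0],[0,0,0],0],[[-9,0,0],[0,0,0],0],[[-12,-4,-4],[0,0,0],0],[[-15,-8,-4],[0,0,0],0],[[-17,-9,-4],[0,0,0],0],[[-17,-9,-4],[0,0,0],0],[[-17,-9,-4],[0,0,0],0]]'; python3 -m crank '[[[0,0,0],[0,0,0],0],[[0,0,0],[0,0,0],0]]'; python3 held.py pics/w24.png; python3 -c "
from h import *
cv2.imwrite('pics/t24.png',get_image('top')[:,:,::-1])
d=np.load('hw.npz');c=(d['K'],d['E'])
im=cv2.imread('pics/w24.png')[:,:,::-1].copy()
for v in (110,130,160): print(blocks('wrist',im,c,z=.078,vmin=v,ywin=(-.1,.1)))"
```

```text
t: 37.23
tool_pos: [0.535, 0.0425, 0.0809]
tool_rot: [0.503, -0.495, 0.506, 0.497]
force: [-0.5, -0.7, 0.8]
finger_gap: 0.0004
t: 37.48
tool_pos: [0.5358, 0.0426, 0.0781]
tool_rot: [0.504, -0.495, 0.505, 0.496]
force: [-2.9, -0.4, 10.8]
finger_gap: -0.0002
t: 37.73
tool_pos: [0.5359, 0.0427, 0.0779]
tool_rot: [0.504, -0.495, 0.505, 0.496]
force: [-8.3, -0.5, 27.9]
finger_gap: -0.0
t: 38.4
tool_pos: [0.6287, 0.0005, 0.2512]
tool_rot: [0.506, -0.497, 0.503, 0.494]
force: [-0.5, 0.7, 0.3]
finger_gap: -0.0
t: 38.57
tool_pos: [0.6274, 0.0009, 0.2508]
tool_rot: [0.506, -0.497, 0.503, 0.494]
force: [-0.5, 0.3, 0.8]
finger_gap: 0.0001
pos [0.6274 0.0009 0.2508] [-0.5  0.3  0.8] gap 0.0001 expected top-centre px [246.7 262.2]
[]
[]
[(0.5338, 0.0482, 0.1, 84.4, 45.0)]
```

View pics/w24.png

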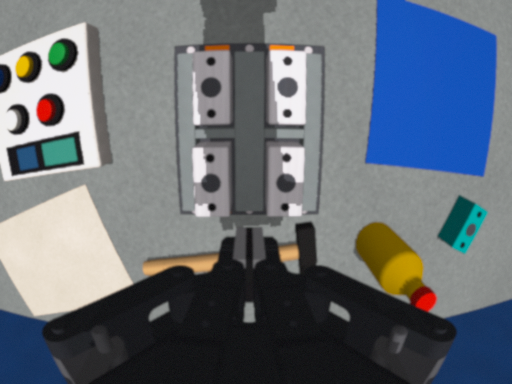

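```bash
python3 - <<'E'
from h import *
d=np.load('hw.npz');c=(d['K'],d['E'])
im=cv2.imread('pics/w24.png',0)
C=np.array([.5875,.0022]);a=np.radians(-1.0);ex=np.array([np.cos(a),np.sin(a)]);ey=np.array([-ex[1],ex[0]])
big=cv2.resize(im,None,fx=4,fy=4,interpolation=cv2.INTER_CUBIC)
m=(big<85).astype(np.uint8)
n,l,st,ce=cv2.connectedComponentsWithStats(m)
for i in range(1,n):
    u=(ce[i]+.5)/4-.5
    if 195<u[0]<305 and 50<u[1]<215 and 500<st[i,4]<8000:
        w=px2w("wrist",u,.078,c)[:2]; q=[(w-C)@ex,(w-C)@ey]; print(st[i,4],np.round(u,1),np.round(w,4),"pallet",np.round(q,4))
go([.476,-.370,.20],90)
E
```

```text
853 [210.5  60.9] [ 0.5072 -0.0356] pallet [-0.0796 -0.0392]
542 [287.3  60.6] [0.5083 0.0444] pallet [-0.0799  0.0409]
4616 [210.5  86.9] [ 0.5352 -0.0362] pallet [-0.0516 -0.0393]
845 [210.8 113.1] [ 0.5631 -0.0366] pallet [-0.0237 -0.0393]
537 [287.  112.9] [0.5644 0.0434] pallet [-0.0238  0.0408]
823 [209.7 157.7] [ 0.611  -0.0397] pallet [ 0.0243 -0.0415]
598 [286.  157.5] [0.6123 0.0425] pallet [0.0241 0.0407]
4006 [210.7 182.9] [ 0.6391 -0.04  ] pallet [ 0.0523 -0.0412]
3812 [285.1 183.1] [0.6409 0.0418] pallet [0.0527 0.0405]
669 [211.7 206.8] [ 0.6669 -0.0404] pallet [ 0.0801 -0.0412]
690 [284.3 206.7] [0.6683 0.0414] pallet [0.0801 0.0406]
yaw 90 shift [  4.97  14.46 -37.36] turn [-1.  -0.   0.2] steps 9.7 0.1
yaw 270 shift [  4.97  14.46 -37.36] turn [179.    0.4   0. ] steps 9.7 25.0
t 38.67 pos [0.6271 0.001  0.2503] F [ 0.  -0.1 -0.3] gap -0.0003 j7 1.47
```

View pics/t24.png

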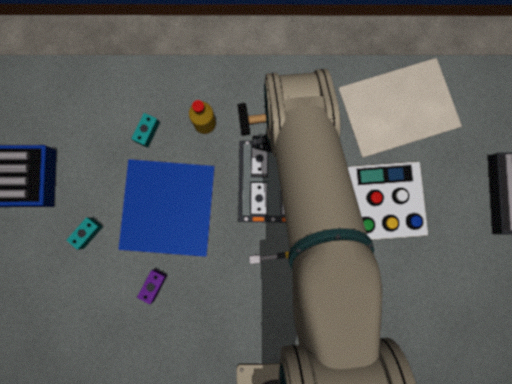

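```bash
python3 -m crank '[[[0,14.5,-37.3],[-1,0,0.2],0],[[0,14.5,-37.3],[-1,0,0.2],0],[[0,14.5,-37.3],[-1,0,0.2],0],[[0,14.5,-37.3],[-1,0,0.2],0],[[0,14.5,-37.3],[-1,0,0.2],0],[[0,14.5,-37.3],[-1,0,0.2],0],[[0,14.5,-37.3],[-1,0,0.2],0],[[2,14.5,-37.3],[-1,0,0.2],0],[[5,14.5,-37.3],[-1,0,0.2],0],[[7,14.5,-37.3],[-1,0,0.2],0]]'; python3 -m crank '[[[3,0,0],[0,0,0],0],[[4,0,0],[0,0,0],0],[[4,0,0],[0,0,0],0],[[4,0,0],[0,0,0],0]]'; python3 -c "
from h import *
go([.476,-.370,.066],90)"
```

```text
t: 39.5
tool_pos: [0.4769, -0.3679, 0.189]
tool_rot: [-0.501, 0.501, -0.501, -0.497]
force: [0.2, -0.9, 0.2]
finger_gap: 0.0003
t: 39.83
tool_pos: [0.4779, -0.3661, 0.149]
tool_rot: [-0.5, 0.501, -0.5, -0.498]
force: [-0.1, 0.6, 0.3]
finger_gap: 0.0002
yaw 90 shift [ 8.3   0.22 -0.37] turn [-0.1 -0.2  0.2] steps 2.0 0.0
yaw 270 shift [ 8.3   0.22 -0.37] turn [179.9   0.3   0.3] steps 2.0 25.1
t 39.83 pos [ 0.4779 -0.3661  0.149 ] F [-0.1  0.6  0.3] gap 0.0002 j7 2.14
```

```bash
python3 -m crank '[[[3,0.2,-0.35],[0,0,0],0],[[6,0.2,-0.35],[0,0,0],0],[[8,0.2,-0.35],[0,0,0],0],[[8,0.2,-0.35],[0,0,0],0],[[8,0.2,-0.35],[0,0,0],0]]'; python3 held.py pics/w25.png; python3 -c "
from h import *
go([.476,-.370,.054],90)"
```

```text
t: 40.25
tool_pos: [0.4776, -0.3687, 0.0701]
tool_rot: [-0.5, 0.502, -0.499, -0.498]
force: [0.2, -0.5, 0.5]
finger_gap: -0.0002
pos [ 0.4776 -0.3687  0.0701] [ 0.2 -0.5  0.5] gap -0.0002 expected top-centre px [246.6 262.1]
yaw 90 shift [ 1.7   0.23 -0.03] turn [ 0.  -0.2  0.4] steps 0.4 0.1
yaw 270 shift [ 1.7   0.23 -0.03] turn [-180.    -0.6   -0.4] steps 0.4 25.1
t 40.3 pos [ 0.4782 -0.3696  0.0711] F [-0.3 -0.  -0.2] gap 0.0 j7 2.14
```

View pics/w25.png

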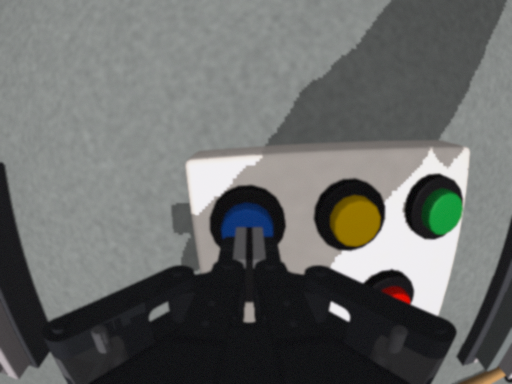

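```bash
python3 -m crank '[[[0.8,0.2,0],[0,0,0],0],[[1.2,0.2,0],[0,0,0],0],[[1.5,0.2,0],[0,0,0],0],[[1.7,0.2,0],[0,0,0],0],[[1.7,0.2,0],[0,0,0],0]]'
```

```text
t: 40.72
tool_pos: [0.4779, -0.3702, 0.056]
tool_rot: [-0.501, 0.504, -0.499, -0.496]
force: [0.0, 0.7, 10.1]
finger_gap: 0.0002
```

```bash
python3 -m crank '[[[0.1,0,0],[0,0,0],0],[[0.1,0,0],[0,0,0],0]]'; python3 -m crank '[[[-2,0,0],[0,0,0],0],[[-4,0,0],[0,0,0],0],[[-4,0,0],[0,0,0],0],[[-4,0,0],[0,0,0],0]]'; python3 -c "
from h import *
go([.4715,-.306,.07],90)"
```

```text
t: 40.88
tool_pos: [0.478, -0.3702, 0.0561]
tool_rot: [-0.501, 0.504, -0.499, -0.496]
force: [-0.5, 1.1, 9.1]
finger_gap: -0.0001
t: 41.22
tool_pos: [0.478, -0.3705, 0.0971]
tool_rot: [-0.501, 0.505, -0.499, -0.495]
force: [-0.0, 0.1, -0.1]
finger_gap: 0.0002
yaw 90 shift [2.66 0.68 6.48] turn [ 0.  -0.4  0.6] steps 1.7 0.1
yaw 270 shift [2.66 0.68 6.48] turn [-180.    -1.    -0.7] steps 1.7 25.1
t 41.22 pos [ 0.478  -0.3705  0.0971] F [-0.   0.1 -0.1] gap 0.0002 j7 2.14
```

Yellow.

```bash
python3 -m crank '[[[0,0.7,6.5],[0,-0.4,0.6],0],[[0,0.7,6.5],[0,-0.4,0.6],0],[[1,0.7,6.5],[0,-0.4,0.6],0],[[2.5,0.7,6.5],[0,-0.4,0.6],0],[[2.5,0.7,6.5],[0,-0.4,0.6],0],[[2.5,0.7,6.5],[0,-0.4,0.6],0]]'; python3 held.py pics/w26.png; python3 -c "
from h import *
go([.4715,-.306,.054],90)"
```

```text
t: 41.72
tool_pos: [0.4701, -0.3056, 0.0703]
tool_rot: [0.5, -0.499, 0.5, 0.501]
force: [-1.1, 0.4, 0.2]
finger_gap: 0.0001
pos [ 0.4701 -0.3056  0.0703] [-1.1  0.4  0.2] gap 0.0001 expected top-centre px [246.8 261.8]
yaw 90 shift [ 1.7  -0.08  0.  ] turn [-0. -0. -0.] steps 0.4 0.0
yaw 270 shift [ 1.7  -0.08  0.  ] turn [180.  -0.   0.] steps 0.4 25.1
t 41.77 pos [ 0.4707 -0.306   0.071 ] F [-0.7 -0.4  0.7] gap -0.0003 j7 2.06
```

View pics/w26.png

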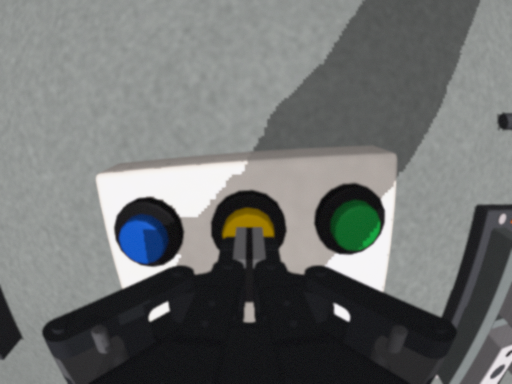

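```bash
python3 -m crank '[[[0.8,0,0],[0,0,0],0],[[1.2,0,0],[0,0,0],0],[[1.5,0,0],[0,0,0],0],[[1.8,0,0],[0,0,0],0],[[1.8,0,0],[0,0,0],0],[[1.8,0,0],[0,0,0],0]]';  python3 -m crank '[[[0,0,0],[0,0,0],0],[[-2,0,0],[0,0,0],0],[[-4,0,0],[0,0,0],0],[[-4,0,0],[0,0,0],0],[[-4,0,0],[0,0,0],0]]'; python3 -c "
from h import *
go([.4765,-.370,.07],90)"
```

```text
t: 42.27
tool_pos: [0.4712, -0.307, 0.0558]
tool_rot: [-0.5, 0.501, -0.5, -0.499]
force: [-3.9, 1.1, 23.5]
finger_gap: 0.0
t: 42.68
tool_pos: [0.4716, -0.3073, 0.0965]
tool_rot: [-0.5, 0.501, -0.5, -0.498]
force: [-0.0, -0.3, 0.0]
finger_gap: 0.0
yaw 90 shift [ 2.67 -0.49 -6.26] turn [-0.1 -0.2  0.2] steps 1.6 0.0
yaw 270 shift [ 2.67 -0.49 -6.26] turn [179.9   0.3   0.2] steps 1.6 25.1
t 42.68 pos [ 0.4716 -0.3073  0.0965] F [-0.  -0.3  0. ] gap 0.0 j7 2.06
```

Blue again.

```bash
python3 -m crank '[[[0,-0.5,-6.3],[-0.1,-0.2,0.2],0],[[0,-0.5,-6.3],[-0.1,-0.2,0.2],0],[[1,-0.5,-6.3],[-0.1,-0.2,0.2],0],[[2.5,-0.5,-6.3],[-0.1,-0.2,0.2],0],[[2.5,-0.5,-6.3],[-0.1,-0.2,0.2],0],[[2.5,-0.5,-6.3],[-0.1,-0.2,0.2],0]]'; python3 -c "
from h import *
go([.4765,-.370,.054],90)"
```

```text
t: 43.18
tool_pos: [0.4753, -0.369, 0.0699]
tool_rot: [0.5, -0.498, 0.5, 0.502]
force: [-0.2, -0.4, -0.0]
finger_gap: -0.0
yaw 90 shift [ 1.59 -0.13 -0.11] turn [ 0.1  0.2 -0.2] steps 0.4 0.0
yaw 270 shift [ 1.59 -0.13 -0.11] turn [-179.9    0.4    0.3] steps 0.4 25.1
t 43.18 pos [ 0.4753 -0.369   0.0699] F [-0.2 -0.4 -0. ] gap -0.0 j7 2.14
```

```bash
python3 -m crank '[[[0.8,-0.1,-0.1],[0,0,0],0],[[1.2,-0.1,-0.1],[0,0,0],0],[[1.5,-0.1,-0.1],[0,0,0],0],[[1.8,-0.1,-0.1],[0,0,0],0],[[1.8,-0.1,-0.1],[0,0,0],0],[[1.8,-0.1,-0.1],[0,0,0],0]]';  python3 -m crank '[[[0,0,0],[0,0,0],0],[[-2,0,0],[0,0,0],0],[[-4,0,0],[0,0,0],0],[[-4,0,0],[0,0,0],0],[[-4,0,0],[0,0,0],0]]'; python3 -c "
from h import *
cv2.imwrite('pics/s27.png',get_image('scene')[:,:,::-1])
go([.467,-.2424,.096],90)"
```

```text
t: 43.68
tool_pos: [0.4771, -0.3699, 0.0557]
tool_rot: [0.5, -0.499, 0.5, 0.502]
force: [-5.3, 4.6, 27.0]
finger_gap: 0.0002
t: 44.1
tool_pos: [0.4779, -0.3702, 0.0968]
tool_rot: [0.5, -0.5, 0.499, 0.501]
force: [-0.6, 0.7, 0.1]
finger_gap: 0.0001
yaw 90 shift [1.000e-02 9.900e-01 1.274e+01] turn [ 0.1  0.1 -0.1] steps 3.1 0.0
yaw 270 shift [1.000e-02 9.900e-01 1.274e+01] turn [-179.9    0.2    0.2] steps 3.1 25.1
t 44.15 pos [ 0.4772 -0.3698  0.0958] F [-0.9 -0.   0.2] gap -0.0 j7 2.14
```

View pics/s27.png

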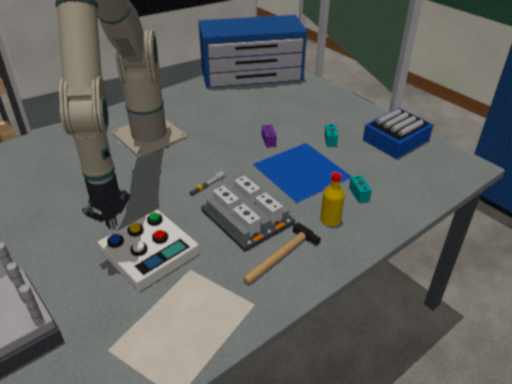

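```bash
python3 -m crank '[[[0,1,12.7],[0.1,0.1,-0.1],0],[[0,1,12.7],[0.1,0.1,-0.1],0],[[0,1,12.7],[0.1,0.1,-0.1],0],[[0,1,12.7],[0.1,0.1,-0.1],0],[[1,1,12.7],[0.1,0.1,-0.1],0],[[2.5,1,12.7],[0.1,0.1,-0.1],0],[[2.5,1,12.7],[0.1,0.1,-0.1],0],[[2.5,1,12.7],[0.1,0.1,-0.1],0]]'; python3 held.py pics/w28.png; python3 -c "
from h import *
go([.467,-.2424,.054],90)"
```

```text
t: 44.82
tool_pos: [0.4657, -0.2435, 0.0696]
tool_rot: [0.5, -0.499, 0.501, 0.501]
force: [-0.0, 0.2, 0.1]
finger_gap: -0.0005
pos [ 0.4657 -0.2435  0.0696] [-0.   0.2  0.1] gap -0.0005 expected top-centre px [246.8 261.8]
yaw 90 shift [ 1.63 -0.08  0.13] turn [-0.1  0.  -0.1] steps 0.4 0.0
yaw 270 shift [ 1.63 -0.08  0.13] turn [ 1.799e+02 -2.000e-01 -1.000e-01] steps 0.4 25.1
t 44.87 pos [ 0.4663 -0.2437  0.0703] F [-0.2 -0.8  0.8] gap -0.0001 j7 1.97
```

View pics/w28.png

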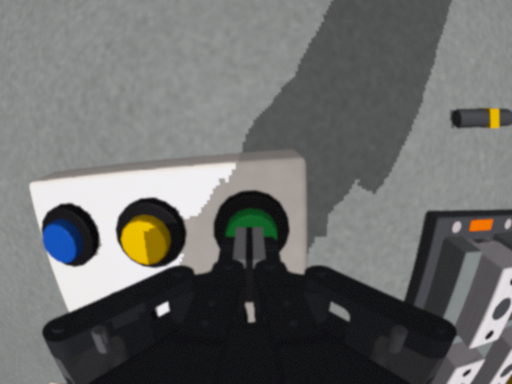

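```bash
python3 -m crank '[[[0.8,-0.1,0.1],[0,0,0],0],[[1.2,-0.1,0.1],[0,0,0],0],[[1.5,-0.1,0.1],[0,0,0],0],[[1.8,-0.1,0.1],[0,0,0],0],[[1.8,-0.1,0.1],[0,0,0],0],[[1.8,-0.1,0.1],[0,0,0],0]]';  python3 -m crank '[[[0,0,0],[0,0,0],0],[[-2,0,0],[0,0,0],0],[[-5,0,0],[0,0,0],0],[[-9,0,0],[0,0,0],0],[[-13,0,0],[0,0,0],0],[[-17,0,0],[0,0,0],0],[[-18,0,0],[0,0,0],0],[[-18,0,0],[0,0,0],0]]'; python3 -m crank '[[[0,-8,22],[0,0,0],0],[[0,-8,22],[0,0,0],0],[[0,-8,22],[0,0,0],0],[[0,-8,22],[0,0,0],0],[[0,-16,24],[0,0,0],0],[[0,-16,24],[0,0,0],0],[[0,-16,24],[0,0,0],0],[[0,-16,24],[0,0,0],0],[[0,-16,24],[0,0,0],0],[[0,-16,24],[0,0,0],0]]'; python3 held.py pics/w29.png; python3 -c "
from h import *
cv2.imwrite('pics/s29.png',get_image('scene')[:,:,::-1])"
```

```text
t: 45.37
tool_pos: [0.4681, -0.2439, 0.0556]
tool_rot: [0.501, -0.5, 0.501, 0.499]
force: [-5.3, 1.6, 32.4]
finger_gap: -0.0002
t: 46.03
tool_pos: [0.4698, -0.2447, 0.2391]
tool_rot: [-0.502, 0.502, -0.5, -0.496]
force: [0.6, -0.0, -0.6]
finger_gap: -0.0
t: 46.87
tool_pos: [0.629, -0.0054, 0.2369]
tool_rot: [-0.5, 0.502, -0.501, -0.497]
force: [-0.6, -0.2, -0.0]
finger_gap: 0.0001
pos [ 0.629  -0.0054  0.2369] [-0.6 -0.2 -0. ] gap 0.0001 expected top-centre px [246.5 262.1]
```

View pics/w29.png

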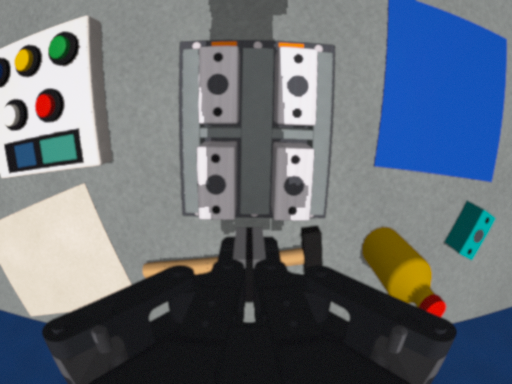

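View pics/s29.png

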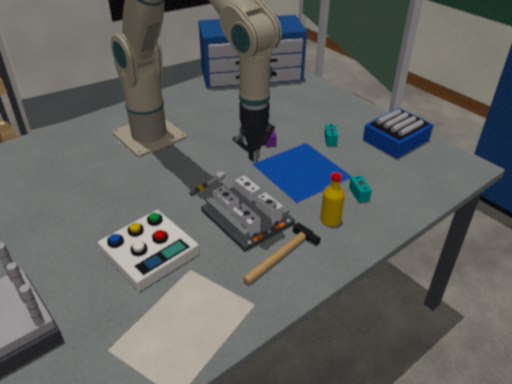

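```bash
python3 - <<'E'
from h import *
d=np.load('hw.npz');c=(d['K'],d['E'])
im=cv2.imread('pics/w29.png',0)
C=np.array([.5875,.0022]);a=np.radians(-1.0);ex=np.array([np.cos(a),np.sin(a)]);ey=np.array([-ex[1],ex[0]])
m=(cv2.resize(im,None,fx=4,fy=4,interpolation=cv2.INTER_CUBIC)<80).astype(np.uint8)
n,l,st,ce=cv2.connectedComponentsWithStats(m)
for i in range(1,n):
    u=(ce[i]+.5)/4-.5
    if 200<u[0]<312 and 48<u[1]<218 and 400<st[i,4]<8000:
        w=px2w("wrist",u,.078,c)[:2]; print(st[i,4],"pallet",np.round([(w-C)@ex,(w-C)@ey],4))
from bench import job
print(job.job_done(), sensors.observe()["force"])
E
```

```text
899 pallet [-0.0796 -0.0393]
581 pallet [-0.0799  0.0408]
4978 pallet [-0.0517 -0.0393]
924 pallet [-0.0237 -0.0392]
618 pallet [-0.024   0.0407]
493 pallet [0.0062 0.0548]
890 pallet [ 0.0242 -0.0415]
545 pallet [0.0241 0.0409]
4394 pallet [ 0.0522 -0.0414]
3448 pallet [0.0539 0.0404]
778 pallet [ 0.0802 -0.0416]
665 pallet [0.0797 0.0405]
the job is handed in; nothing more can be done
the job is handed in; nothing more can be done
```

The job is done and handed in at about 47 s of the 210 s allowed. I pressed white first, put all four aluminium blocks one to a bay and pressed them down. Then I pressed blue, yellow, blue and green, each right down and let go.

**Blocks:** In the last picture their top spots lie within about 1.5 mm of the bay middles, unchanged from before the keys. Each block took 26–39 N while held and 19–28 N from the shut fingers. All four stopped dead at a measured top height of 78.0 mm, which is the bedded height.

**Keys:** Each key was driven to a hard stop (9–32 N against the 5 N needed) and then released. Nothing touched the red key, and I saw no sign that the mallet, bottle or micrometer had moved.

**What disagreed:** Keys bottomed at a measured tip height of 55.7 mm, where I expected 52 mm. To check whether the first white press had counted, I touched the white cap again after the first block was loaded. I went only about 2 mm in at 2 N, short of a press. First contact came near 62 mm, which means the full 6 mm of travel, so I took the first press as complete. The 4 mm height offset over the panel stayed unexplained. The panel's display did not visibly change when it was woken.

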